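# Refill the coffee-can dispenser under the wire shelf

## Task

Load the three coffee cans, one by one, into the sloping can dispenser so that they will come out navy first, then silver, then red. Lay each can across the ramp at the loading place near its high end, under the wire shelf, and feel it rest firmly on the ramp for a moment before you let go and it rolls down; in the end all three must lie still in a touching row against the low stop. Do not knock the shelf, and leave everything else on the ledge where it is.

Things in the scene. Friction and masses are not known exactly. Their poses are not given: they have to be found in the camera images.
- rack: fixed can dispenser: plywood ramp with side lips on a dark steel frame 112 x 250 mm. Origin on the ledge under its middle; y runs along the lane to the high, loading end (y -115 to +117 mm), x across it, away from the open side where the hand comes in. The ramp rises towards +y; its slope differs each time (0.08 to 0.18 rad) and is not reported. It stays firm under 10 N; a can laid across it rolls down freely
- rack_stop (a point): point on the ramp surface at the foot of the low stop, mid-width, 30 mm above the ledge; axes as rack. A can against the stop has its centre 37.5 mm from here. The lane is 113 mm wide inside (x -56.5 to +56.5 mm); above the ramp surface the side lips rise 18 mm, the upper end lip 8 mm, the low stop 32 mm
- rack_load (a point): loading place, mid-width of the lane, 175 mm from the low stop along the rack's y. The point is 30 mm above the ledge, BELOW the ramp, whose surface here is 14 to 32 mm above the point (hidden slope). Axes as rack
- shelf: fixed wire shelf over the ramp; origin, axes as rack. 6 mm wires along y, 255 mm above the ledge, from x = -10 mm (front edge, open side) to +75 mm, y = -150 to +150 mm, a carton and jar on it; two posts at x = +88, y = +-150 mm. An upright gripper has no room over the middle of the lane: come in leaning 35 to 45 deg, from the open -x side
- can_navy_c (a point): centre of the navy coffee can: a closed metal cylinder 53 mm in diameter, 105 mm long, about 0.15 to 0.27 kg; its x is the can's long axis (level). It starts lying, centre 32 mm above the ledge, on a fixed bamboo rest (80 x 44 mm; two rails 8 mm high along the can, outer edges 20 mm from its axis)
- can_silver_c (a point): centre of the silver coffee can: a closed metal cylinder 53 mm in diameter, 105 mm long, about 0.15 to 0.27 kg; its x is the can's long axis (level). It starts lying, centre 32 mm above the ledge, on a fixed bamboo rest (80 x 44 mm; two rails 8 mm high along the can, outer edges 20 mm from its axis)
- can_red_c (a point): centre of the red coffee can: a closed metal cylinder 53 mm in diameter, 105 mm long, about 0.15 to 0.27 kg; its x is the can's long axis (level). It starts lying, centre 32 mm above the ledge, on a fixed bamboo rest (80 x 44 mm; two rails 8 mm high along the can, outer edges 20 mm from its axis)
- can_navy: the navy can as a body; origin at its centre, x along the can
- can_silver: the silver can as a body; origin at its centre, x along the can
- can_red: the red can as a body; origin at its centre, x along the can
- canister: airtight clear plastic canister with white press-button lid, 104 x 104 x 146 mm; loose bystander. Origin at the centre of its underside
- mug: navy ceramic mug, 82 mm across, 90 mm tall, handle at its +y; loose bystander. Origin at the centre of its underside
- chopsticks: pair of bamboo chopsticks 210 mm long, lying along its x on a round wooden rest (64 mm across), 19 mm high in all; loose bystander. Origin at the centre of its underside
- tin: small silver rectangular tin 87 x 62 x 33 mm; loose bystander. Origin at the centre of its underside
- soy: amber glass bottle, 60 mm across, 170 mm tall, red cap; loose bystander. Origin at the centre of its underside

How it is judged:
By the outcome, as a careful person would: the job done as asked, in the order asked, and still so for the second after the job is handed in, with the robot touching nothing.
It also fails if it takes over 70 s, if anything falls off the work surface, if the arm or the gripper's body presses on something with over 40 N, if the wrist force passes 120 N, or if a joint passes its speed limit or range.

## Robot

A 6-joint arm with a two-finger parallel gripper is mounted at the origin on the work surface. World frame = base frame: x ahead of the robot, y to its left, z up, the work surface at z = 0. Lengths are in m, angles in rad, forces in N, time in s.
With the tool pointing down it reaches from about 0.35 to 0.775 m from the base axis. Payload 5.5 kg.
Tool frame: the origin (TCP) lies midway between the tips of the shut fingers; the grasp point (between the pads) lies grip_point_offset behind it (grip_point_offset is the distance from the TCP to the grasp point, in m); z points along the fingers, y is the direction in which the jaws open and shut (so a half turn about z gives the same grasp; the last joint's range is limited). The gripper opens to 85 mm and grips with 20 to 120 N. Pads are 22 mm wide; open, the fingers measure 114 mm over their backs; the gripper's body (76 mm by 85 mm) begins 54 mm behind the grasp point. The pads swing forward as they close: fully open they stand 13 mm farther back than shut.
Start: joints at [-0.14, 0.313, 0.046, 1.304, 0, 1.431], TCP at [0.575, -0, 0.231] pointing down, gripper open.
Joint ranges: [-2.76, 2.76], [-0.86, 1.69], [-1.03, 1.26], [-2.2, 2.34], [-1.47, 1.5], [-3.14, 3.14]. Speed limits (rad/s): [2.57, 2.57, 3.14, 3.14, 3.14, 3.14].

## Interface

Orientations are given as a unit quaternion [w, x, y, z].
In Python, from workcell import * gives the robot as it stands.
- The arm moves only by the tool send_rows, never from a script. Its argument "series" is one flat list of numbers, 7 for each row, row after row: the shift along the tool's x, y, z in cm, then the turn, a rotation vector about the tool's x, y, z in degrees, then the opening, from 0 (shut) to 1 (fully open). A call has 1 to 10 rows; each row is the pose to reach, as a shift and turn from the pose commanded when the call began, along the tool's axes at that moment; what a row does not reach only later rows make up. A row lasts 1/12 s, in which the tool goes at most 41.7 mm and 7.16 degrees, less where a joint would pass 70% of its speed; a pose out of reach is approached as far as the arm can. A call with a gripper value outside its range is refused whole. The fingers move at their own pace and stop on an object; "newtons" is the grip in N (left out, the last holds). Time passes only in rows, so rows that repeat a pose let the fingers close. It gives the time, the measured TCP pose, the force and the opening at its end, in the units of the state.
- get_state(): the state, without advancing time (a new reading comes with each control period).
- read_camera(name): name is "scene" or "side" or "wrist"; returns the picture (400x640x3 uint8, blue, green, red); there is no depth.
- camera_info(name): a dict with "K" (3x3 intrinsics, pixels), "xyz" and "attitude" of the camera in the world. Camera axes: x right, y down, z forward; pixel columns grow to the right and rows downward; lengths in m; the calibration is good to about 2 mm. A picture is of the moment at which its call begins: read the wrist's pose just before it. camera_info takes no time and is no camera call; for the wrist camera it gives the pose at the moment of the call.
- hand_in(): hands the job in, once; it reports no verdict.
Trained networks look in the newest picture that a camera, given by its name, has taken for a name from the list of things; names that differ only in an ending like _2 or _b are one class to them, and where a whole thing is asked for, a point or a joint stands for the part that bears it (a point fixed in the world has none). Each returns a list of dicts, best first, with "p" (0 to 1); they miss things now and then, are a little off and sometimes report something else, mostly with a low value. They report only what shows in the picture. A call takes as long as a camera call.
- silhouettes(camera, label): "pixels" (400x640 bool, what is visible of it) and "box" ([left, top, width, height] in pixels, round what is visible of it).
The state is a dict: "clock": time; "joint_pos": joint angles; "qvel": joint speeds; "tau": joint torques, N m; "tcp_pos": TCP position; "orientation": TCP orientation; "wrist_force": force on the tool from outside, world axes, zero at the start; "ft_torque": the same for the moment, N m; "finger_gap": finger opening in m.
Only numpy, scipy, OpenCV 4.12 (cv2) and the standard library are available. Lean on these libraries where they do the work, as an engineer would, in place of code of your own. Each camera call takes 0.05 s, during which the arm holds its last target. There are 200 camera calls.

## Working session

There is one attempt and no reset: what is moved stays moved. The work goes in short steps, Python scripts to look and compute and a tool call to move; the robot and the scene stay as the last step left them, time stands still between calls to the robot, and variables do not carry over. Pictures are saved under pics/ and viewed, about 8 in all and at most 12, crops included, and the job is handed in when it is done.

Besides the shell and the picture viewer there is one more tool, called as name(argument=value, ...) on one line, values as JSON. send_rows: Moves the arm, as the interface text tells. Its arguments: {"type":"object","properties":{"series":{"type":"array"},"newtons":{"type":"number"}},"required":["series"]}

```bash
mkdir -p pics; cat > shot.py <<'E'
from workcell import *
import cv2,numpy as np
E
python3 - <<'E'
from shot import *
s=get_state();print({k:np.round(v,3) for k,v in s.items()})
import workcell;print([n for n in dir(workcell) if not n.startswith('__')])
try: print(grip_point_offset)
except Exception as e: print(e)
for c in ("scene","side"):
    im=read_camera(c);cv2.imwrite(f"pics/{c}0.png",im)
    i=camera_info(c);print(c,np.round(i["K"],1).tolist(),i["xyz"],i["attitude"])
    for n in ("rack","shelf","can_navy","can_silver","can_red","canister","mug","chopsticks","tin","soy"):
        r=silhouettes(c,n);print(n,[(round(d["p"],2),list(np.round(d["box"])),int(d["pixels"].sum())) for d in r[:3]])
        for j,d in enumerate(r[:2]): np.save(f"pics/{c}_{n}_{j}.npy",d["pixels"])
E
```

```text
{'clock': np.float64(0.0), 'joint_pos': array([-0.14 ,  0.314,  0.045,  1.304,  0.   ,  1.431]), 'qvel': array([ 0.   , -0.   , -0.001,  0.001, -0.001,  0.001]), 'tau': array([-3.0000e-03, -4.8063e+01,  2.9853e+01,  2.0000e-02, -0.0000e+00,
       -0.0000e+00]), 'tcp_pos': array([0.574, 0.   , 0.23 ]), 'orientation': array([-0.001,  0.707,  0.707, -0.001]), 'wrist_force': array([-0.82 , -0.212,  0.048]), 'ft_torque': array([0.04 , 0.04 , 0.034]), 'finger_gap': np.float64(0.085)}
['MotionError', 'camera_info', 'get_state', 'grip_point_offset', 'hand_in', 'read_camera', 'silhouettes']
0.0187
scene [[429.6, 0.0, 312.0], [0.0, 429.6, 197.1], [0.0, 0.0, 1.0]] [ 1.23065764 -0.203737    0.79356182] [-0.30417923  0.76506908  0.52936613 -0.20473349]
rack [(0.93, [np.float64(162.0), np.float64(180.0), np.float64(108.0), np.float64(89.0)], 3964), (0.33, [np.float64(279.0), np.float64(154.0), np.float64(45.0), np.float64(32.0)], 843)]
shelf [(0.74, [np.float64(111.0), np.float64(100.0), np.float64(145.0), np.float64(198.0)], 6086), (0.57, [np.float64(297.0), np.float64(240.0), np.float64(30.0), 
[... 1959 characters left out ...]
), np.float64(49.0)], 966)]
can_red [(0.66, [np.float64(260.0), np.float64(148.0), np.float64(33.0), np.float64(50.0)], 1041)]
canister [(0.75, [np.float64(269.0), np.float64(106.0), np.float64(15.0), np.float64(36.0)], 106), (0.64, [np.float64(378.0), np.float64(168.0), np.float64(73.0), np.float64(91.0)], 3366)]
mug [(0.96, [np.float64(396.0), np.float64(116.0), np.float64(51.0), np.float64(50.0)], 1666)]
chopsticks [(0.64, [np.float64(269.0), np.float64(103.0), np.float64(14.0), np.float64(40.0)], 141)]
tin [(0.79, [np.float64(200.0), np.float64(183.0), np.float64(45.0), np.float64(28.0)], 916)]
soy [(0.68, [np.float64(380.0), np.float64(222.0), np.float64(37.0), np.float64(60.0)], 1553)]
```

```bash
python3 - <<'E'
import cv2,numpy as np
a=cv2.imread("pics/scene0.png")[80:320,80:500];cv2.imwrite("pics/sc.png",cv2.resize(a,None,fx=1.9,fy=1.9,interpolation=cv2.INTER_CUBIC))
b=cv2.imread("pics/side0.png");cv2.imwrite("pics/si.png",cv2.resize(b,None,fx=1.25,fy=1.25,interpolation=cv2.INTER_CUBIC))
E
```

```text
(no output)
```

View pics/sc.png

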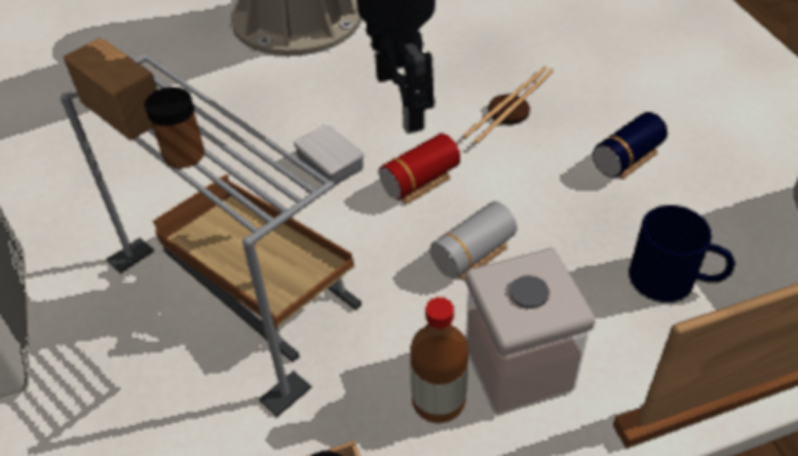

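View pics/si.png

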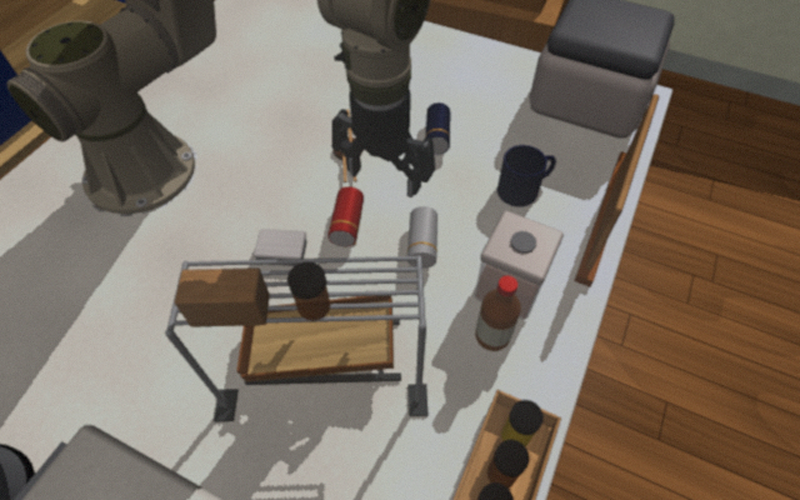

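Picture 1 (scene): cans at crop px red (420,165), silver (475,240), navy (630,145). The rack is under the shelf on the left, and its posts stand nearest the camera. Picture 2 (side): rack at (320,340), high end to the right (+x world), and the open side faces the cans (+y world).

```bash
cat >> shot.py <<'E'
from scipy.spatial.transform import Rotation as R
from scipy.optimize import minimize, least_squares
def quat(q): return R.from_quat([q[1],q[2],q[3],q[0]])
def proj(cam,P):
    i=CI[cam]; p=quat(i["attitude"]).inv().apply(np.atleast_2d(P)-i["xyz"]); u=p@np.array(i["K"]).T
    return u[:,:2]/u[:,2:]
CI={c:camera_info(c) for c in ("scene","side")}
t=np.linspace(0,2*np.pi,40)
def cyl(x,y,z,yaw):
    P=[[s*.0525,.0265*np.cos(a),.0265*np.sin(a)] for s in(-1,1) for a in t]
    return R.from_euler('z',yaw).apply(P)+[x,y,z]
def mask(cam,P):
    m=np.zeros((400,640),np.uint8);h=cv2.convexHull(np.round(proj(cam,P)*16).astype(np.int32))
    cv2.fillConvexPoly(m,h,1,cv2.LINE_AA,4);return m>0
def ray(cam,uv,z):
    i=CI[cam];d=quat(i["attitude"]).apply(np.linalg.inv(i["K"])@[uv[0],uv[1],1]);return i["xyz"]+d*(z-i["xyz"][2])/d[2]
E
python3 - <<'E'
from shot import *
for n,k in (("navy",(0,0)),("silver",(0,0)),("red",(1,0))):
    M={c:np.load(f"pics/{c}_can_{n}_{j}.npy") for c,j in zip(("scene","side"),k)}
    cs={c:ray(c,np.argwhere(M[c]).mean(0)[::-1],.035) for c in M}
    print(n,{c:np.round(v,3) for c,v in cs.items()})
    for cams in (("scene","side"),("scene",),("side",)):
        f=lambda p:sum(1-(mask(c,cyl(p[0],p[1],.032,p[2]))&M[c]).sum()/(mask(c,cyl(p[0],p[1],.032,p[2]))|M[c]).sum() for c in cams)
        best=min((minimize(f,[*cs["scene"][:2],y0],method="Nelder-Mead",options=dict(initial_simplex=[[*cs["scene"][:2]+d,y0+e] for d,e in (((0,0),0),((.01,0),0),((0,.01),0),((0,0),.2))])) for y0 in (1.2,1.57,1.9)),key=lambda r:r.fun)
        print(cams,np.round(best.x,4),round(best.fun,3))
a=cv2.imread("pics/scene0.png")[95:305,105:275];b=cv2.imread("pics/side0.png")[195:345,125:350]
a=cv2.resize(a,None,fx=2.8,fy=2.8,interpolation=cv2.INTER_CUBIC);b=cv2.resize(b,None,fx=3.5,fy=3.5,interpolation=cv2.INTER_CUBIC)
cv2.imwrite("pics/ra.png",a);cv2.imwrite("pics/rb.png",b)
E
```

```text
navy {'scene': array([0.524, 0.355, 0.035]), 'side': array([0.52 , 0.358, 0.035])}
('scene', 'side') [0.5179 0.3601 2.0064] 0.264
('scene',) [0.5214 0.3571 2.0122] 0.123
('side',) [0.5194 0.3586 1.9614] 0.127
silver {'scene': array([0.613, 0.081, 0.035]), 'side': array([0.609, 0.084, 0.035])}
('scene', 'side') [0.6081 0.0841 1.983 ] 0.215
('scene',) [0.6096 0.0836 2.001 ] 0.066
('side',) [0.6085 0.0833 1.9843] 0.139
red {'scene': array([0.464, 0.065, 0.035]), 'side': array([0.46 , 0.061, 0.035])}
('scene', 'side') [0.4588 0.0652 1.9107] 0.14
('scene',) [0.4608 0.0666 1.935 ] 0.074
('side',) [0.4588 0.0639 1.9023] 0.041
```

View pics/ra.png

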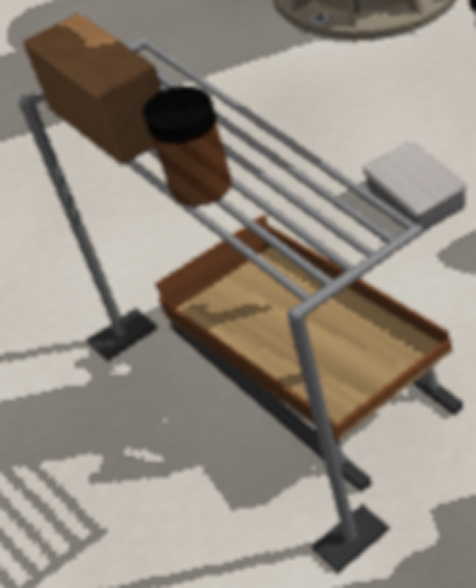

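View pics/rb.png

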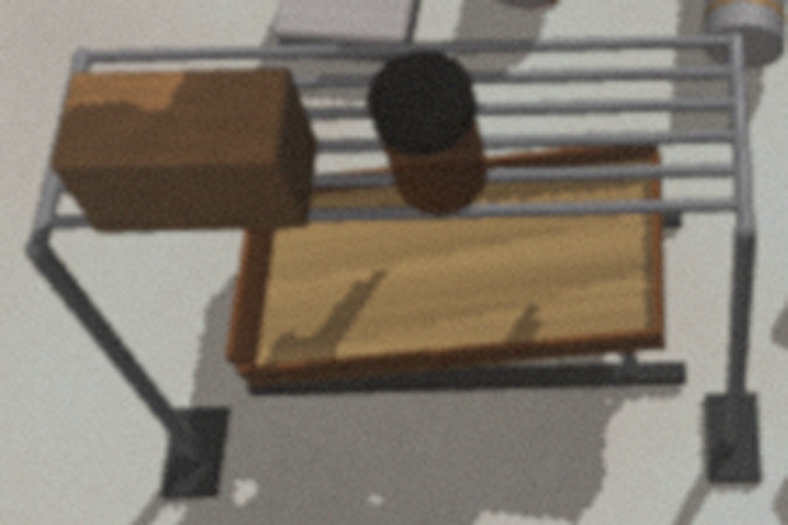

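Pictures 3 and 4 are zooms of the rack. They show the shelf's corners and feet and the corners of the ramp lips clearly. I'll fit the rack pose and slope from these.

```bash
python3 - <<'E'
from shot import *
A=lambda u,v:(105+u/2.8,95+v/2.8);B=lambda u,v:(125+u/3.5,195+v/3.5)
# (cam, px, kind, x, y, z) ; z for ramp: height above ramp surface
F=[("scene",A(142,45),0,-.010,-.15,.255),("scene",A(416,230),0,-.010,.15,.255),("scene",A(122,337),0,.088,-.15,.003),("scene",A(350,540),0,.088,.15,.003),("scene",A(298,314),0,.088,.15,.255),("scene",A(28,103),0,.088,-.15,.255),
("side",B(82,55),0,-.010,-.15,.255),("side",B(738,40),0,-.010,.15,.255),("side",B(38,243),0,.088,-.15,.255),("side",B(745,230),0,.088,.15,.255),("side",B(192,450),0,.088,-.15,.003),("side",B(733,440),0,.088,.15,.003),
("scene",A(450,345),1,-.0605,.120,.018),("scene",A(337,434),1,.0605,.120,.018),("scene",A(262,221),1,-.0595,-.118,.032),("scene",A(160,290),1,.0595,-.118,.032),
("side",B(657,148),1,-.0605,.120,.018),("side",B(662,347),1,.0605,.120,.018),("side",B(230,362),1,.0595,-.118,.032)]
def res(p,full=False,cams=("scene","side")):
    o=[]
    for c,px,k,x,y,z in F:
        if c not in cams: continue
        if k: z=.03+(y+.115)*np.tan(p[3])+z
        P=R.from_euler('z',p[2]).apply([x,y,z])+[p[0],p[1],0]
        o.append(proj(c,P)[0]-px)
    o=np.array(o);return o if full else o.ravel()
for cams in (("scene","side"),("scene",),("side",)):
    r=least_squares(res,[.58,-.18,-1.57,.12],loss="soft_l1",kwargs=dict(cams=cams));print(cams,np.round(r.x,4))
    if len(cams)==2: print(np.round(res(r.x,True),1).tolist())
E
```

```text
('scene', 'side') [ 0.5519 -0.181  -1.0946  0.1064]
[[-0.6, -0.9], [-1.1, 0.3], [-1.2, -0.9], [-0.9, -0.4], [-2.3, 0.6], [-2.0, -0.1], [0.2, -0.2], [-0.9, -0.4], [-0.2, 1.2], [0.1, -0.3], [0.9, -0.0], [-0.3, -1.4], [2.1, 0.3], [-0.2, 2.0], [1.6, -2.1], [-3.1, -0.5], [4.1, -1.1], [4.1, -1.8], [1.2, -0.8]]
('scene',) [ 0.5533 -0.1793 -1.0912  0.129 ]
('side',) [ 0.5517 -0.1817 -1.0981  0.0888]
```

```bash
cat >> shot.py <<'E'
T=np.radians(40); GO=.016
def pose(c,psi,back=0,tilt=T):
    """TCP pose so that the can centre c lies GO behind the TCP; back = extra retreat along the tool axis"""
    y=np.array([np.cos(psi),np.sin(psi),0]);h=np.array([np.sin(psi),-np.cos(psi),0])
    z=np.sin(tilt)*h-[0,0,np.cos(tilt)];M=np.c_[np.cross(y,z),y,z]
    return np.array(c)+z*(GO-back),R.from_matrix(M)
def rows(*targets):
    s=get_state();q=quat(s["orientation"]);p=s["tcp_pos"]
    print("t",round(s["clock"],2),"tcp",np.round(p,4),"F",np.round(s["wrist_force"],1),"gap",round(s["finger_gap"],4),"j",np.round(s["joint_pos"],2))
    for P,M in targets: print(" shift cm",np.round(q.inv().apply(P-p)*100,2),"turn deg",np.round((q.inv()*M).as_rotvec(degrees=True),2))
E
python3 - <<'E'
from shot import *
psi=1.99-np.pi/2
rows(pose([.5195,.359,.032],psi,.13), pose([.5195,.359,.032],psi,0))
A=lambda u,v:(105+u/2.8,95+v/2.8);B=lambda u,v:(125+u/3.5,195+v/3.5)
S=[("scene",A(142,45),-.010,-.15,.255),("scene",A(416,230),-.010,.15,.255),("scene",A(122,337),.088,-.15,.003),("scene",A(350,540),.088,.15,.003),("scene",A(298,314),.088,.15,.255),("scene",A(28,103),.088,-.15,.255),
("side",B(82,55),-.010,-.15,.255),("side",B(738,40),-.010,.15,.255),("side",B(38,243),.088,-.15,.255),("side",B(745,230),.088,.15,.255),("side",B(192,450),.088,-.15,.003),("side",B(733,440),.088,.15,.003)]
f=lambda p:np.concatenate([proj(c,R.from_euler('z',p[2]).apply([x,y,z])+[p[0],p[1],0])[0]-px for c,px,x,y,z in S])
r=least_squares(f,[.55,-.18,-1.09],loss="soft_l1");print("shelf only",np.round(r.x,4))
# lip corner midpoints triangulated roughly: upper corners via two views
for n,a,b in (("up-",A(450,345),B(657,148)),("up+",A(337,434),B(662,347)),("lo+",A(160,290),B(230,362))):
    g=lambda P:np.r_[proj("scene",P)[0]-a,proj("side",P)[0]-b]
    P=least_squares(g,[.6,-.2,.08]);print(n,np.round(P.x,4),"in rack",np.round(R.from_euler('z',-r.x[2]).apply(P.x-[*r.x[:2],0]),4),np.round(P.fun,1))
E
```

```text
t 1.1 tcp [ 0.575  -0.      0.2313] F [-0.3 -0.1 -0.9] gap 0.0852 j [-0.14  0.31  0.05  1.3  -0.    1.43]
 shift cm [42.6  -8.54 11.2 ] turn deg [ -8.38 -39.4  -23.03]
 shift cm [34.96 -5.14 21.16] turn deg [ -8.38 -39.4  -23.03]
shelf only [ 0.5523 -0.1801 -1.0957]
up- [ 0.6228 -0.075   0.0666] in rack [-0.0612  0.1108  0.0666] [ 0.  -0.1  0.   0.1]
up+ [ 0.6777 -0.1806  0.0647] in rack [0.0578 0.1113 0.0647] [-1.   1.3 -0.1 -1.5]
lo+ [ 0.4647 -0.2851  0.0459] in rack [ 0.0533 -0.1259  0.0459] [-0.7  1.  -0.1 -1. ]
```

send_rows(series=[42.6, -8.5, 5, -8.4, -39.4, -23, 1, 42.6, -8.5, 5, -8.4, -39.4, -23, 1, 42.6, -8.5, 5, -8.4, -39.4, -23, 1, 42.6, -8.5, 5, -8.4, -39.4, -23, 1, 42.6, -8.5, 5, -8.4, -39.4, -23, 1, 42.6, -8.5, 5, -8.4, -39.4, -23, 1, 42.6, -8.5, 5, -8.4, -39.4, -23, 1, 42.6, -8.5, 5, -8.4, -39.4, -23, 1, 42.6, -8.5, 5, -8.4, -39.4, -23, 1, 42.6, -8.5, 8, -8.4, -39.4, -23, 1])

```text
clock: 1.93
tcp_pos: [0.4947, 0.4044, 0.1691]
orientation: [0.288, 0.512, 0.788, -0.184]
wrist_force: [0.8, 0.5, -0.1]
finger_gap: 0.0855
```

send_rows(series=[0, 0, 0, 0, 0, 0, 1, 0, 0, 0, 0, 0, 0, 1])

```text
clock: 2.1
tcp_pos: [0.4937, 0.4021, 0.1632]
orientation: [0.287, 0.51, 0.789, -0.188]
wrist_force: [0.4, -0.3, 0.5]
finger_gap: 0.0854
```

```bash
cat >> shot.py <<'E'
def fitcan(cams,name,p0,z=.032,pick=None,save=None):
    """fit can (x,y,yaw) from silhouettes, z fixed"""
    M={}
    for c in cams:
        if c=="wrist": CI["wrist"]=camera_info("wrist")
        im=read_camera(c)
        if save: cv2.imwrite(f"pics/{save}_{c}.png",im)
        u=proj(c,[[*p0[:2],z]])[0]
        ds=[d for d in silhouettes(c,name) if np.hypot(*(np.argwhere(d["pixels"]).mean(0)[::-1]-u))<40+60*(c=="wrist")]
        print(c,"pred px",np.round(u),[(round(d["p"],2),list(map(int,d["box"]))) for d in ds])
        if ds: M[c]=ds[0]["pixels"]
    def f(p,cs=M):
        o=0
        for c in cs:
            m=mask(c,cyl(p[0],p[1],z,p[2]));o+=1-(m&M[c]).sum()/max(1,(m|M[c]).sum())
        return o
    for cs in ([tuple(M)] + ([(c,) for c in M] if len(M)>1 else [])):
        p=np.array(p0,float);r=minimize(f,p,args=(cs,),method="Nelder-Mead",options=dict(initial_simplex=[p,p+[.012,0,0],p+[0,.012,0],p+[0,0,.15]]))
        r=minimize(f,r.x,args=(cs,),method="Nelder-Mead",options=dict(initial_simplex=[r.x,r.x+[.004,0,0],r.x+[0,.004,0],r.x+[0,0,-.05]]))
        print(cs,np.round(r.x,4),round(r.fun,3))
E
python3 - <<'E'
from shot import *
fitcan(("wrist",),"can_navy",[.5195,.359,1.99],save="w1")
rows(pose([.5195,.359,.032],1.99-np.pi/2,.1))
E
```

```text
wrist pred px [327. 136.] [(0.88, [294, 65, 71, 127])]
('wrist',) [0.5184 0.3572 1.9729] 0.033
t 2.2 tcp [0.4953 0.4001 0.167 ] F [ 0.1 -0.4  0.6] gap 0.0851 j [ 0.83  0.74  0.39  1.55 -0.63  2.09]
 shift cm [5.05 0.54 4.98] turn deg [ 0.    0.04 -0.01]
```

View pics/w1_wrist.png

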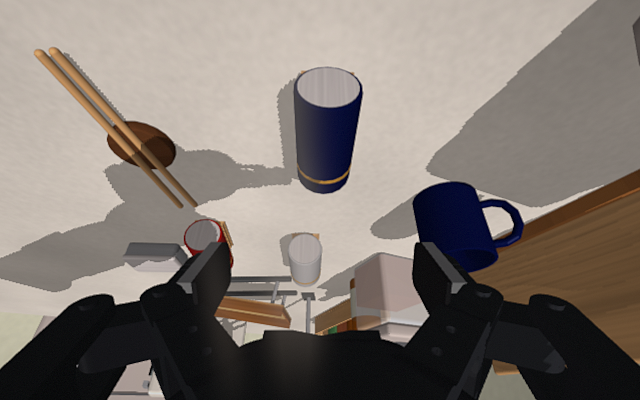

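Picture 5 (wrist): the navy can fills px (295–365, 65–192). The fit overlaps it at 0.97, so it gives a sharper pose.

```bash
python3 - <<'E'
from shot import *
c=[.5184,.3572,.032];psi=1.973-np.pi/2
rows(pose(c,psi,.08),pose(c,psi,0))
E
```

```text
t 2.2 tcp [0.4953 0.4001 0.167 ] F [ 0.1 -0.4  0.6] gap 0.0851 j [ 0.83  0.74  0.39  1.55 -0.63  2.09]
 shift cm [4.96 0.43 7.06] turn deg [0.63 0.04 0.73]
 shift cm [ 4.97  0.35 15.06] turn deg [0.63 0.04 0.73]
```

send_rows(series=[3, 0.2, 3.5, 0.6, 0, 0.7, 1, 5, 0.4, 7, 0.6, 0, 0.7, 1, 5, 0.4, 7, 0.6, 0, 0.7, 1, 5, 0.4, 9, 0.6, 0, 0.7, 1, 5, 0.4, 11, 0.6, 0, 0.7, 1, 5, 0.4, 13, 0.6, 0, 0.7, 1, 5, 0.4, 13, 0.6, 0, 0.7, 1, 5, 0.4, 13, 0.6, 0, 0.7, 1])

```text
clock: 2.87
tcp_pos: [0.518, 0.3593, 0.0377]
orientation: [0.285, 0.519, 0.783, -0.188]
wrist_force: [-0.4, 0.0, 1.1]
finger_gap: 0.085
```

```bash
python3 - <<'E'
from shot import *
c=[.5184,.3572,.032];psi=1.973-np.pi/2
rows(pose(c,psi,0))
E
```

```text
t 2.87 tcp [0.518  0.3593 0.0377] F [-0.4  0.   1.1] gap 0.085 j [ 0.77  0.79  0.16  1.23 -0.64  2.04]
 shift cm [ 0.21 -0.05  2.17] turn deg [-0.02  0.   -0.14]
```

send_rows(series=[0.2, 0, 1, 0, 0, 0, 1, 0.2, 0, 2.1, 0, 0, 0, 1, 0.2, 0, 2.1, 0, 0, 0, 1, 0.2, 0, 2.1, 0, 0, 0, 0, 0.2, 0, 2.1, 0, 0, 0, 0, 0.2, 0, 2.1, 0, 0, 0, 0, 0.2, 0, 2.1, 0, 0, 0, 0, 0.2, 0, 2.1, 0, 0, 0, 0, 0.2, 0, 2.1, 0, 0, 0, 0], newtons=50)

```text
clock: 3.62
tcp_pos: [0.5205, 0.3497, 0.0198]
orientation: [0.285, 0.517, 0.784, -0.189]
wrist_force: [-8.1, -0.9, 7.0]
finger_gap: 0.0518
```

```bash
python3 - <<'E'
from shot import *
c=[.5184,.3572,.032];psi=1.973-np.pi/2
rows(pose(c,psi,0),pose([c[0],c[1],.17],psi,0))
fitcan(("wrist",),"can_navy",[.5184,.3572,1.973])
E
```

```text
t 3.62 tcp [0.5205 0.3497 0.0198] F [-8.1 -0.9  7. ] gap 0.0518 j [ 0.75  0.79  0.12  1.18 -0.65  2.02]
 shift cm [-0.2   0.1   0.17] turn deg [-0.02  0.04  0.16]
 shift cm [ -9.07   0.07 -10.39] turn deg [-0.02  0.04  0.16]
wrist pred px [322. 267.] [(0.62, [244, 145, 156, 191])]
('wrist',) [0.519  0.3567 1.9926] 0.07
```

```bash
cat >> shot.py <<'E'
RK=np.array([.5522,-.1803,0]);PS=.4756
def rk(x,y,z): return R.from_euler('z',PS-np.pi/2).apply([x,y,z])+RK
def held(c,o,psi,tilt=T):
    _,M=pose(c,psi,0,tilt);return np.array(c)-M.apply(o),M
def off(c,s=None):
    s=s or get_state();return quat(s["orientation"]).inv().apply(np.array(c)-s["tcp_pos"])
E
python3 - <<'E'
from shot import *
o=off([.5187,.3570,.032]);print(o.round(4));np.save("o_navy.npy",o)
psi=1.98-np.pi/2
rows(held([.5187,.357,.16],o,psi),held(rk(-.16,.06,.16),o,PS))
E
```

```text
[-0.0022  0.0012 -0.0141]
t 3.72 tcp [0.5204 0.3498 0.0198] F [-7.4 -0.9  7.5] gap 0.0516 j [ 0.75  0.79  0.12  1.18 -0.65  2.02]
 shift cm [-8.23 -0.02 -9.8 ] turn deg [-0.27  0.04 -0.15]
 shift cm [-34.51 -13.18  12.31] turn deg [-2.72  0.04 -3.06]
```

send_rows(series=[-2, 0, -2.4, 0, 0, 0, 0, -4.5, 0, -5.3, 0, 0, 0, 0, -8.2, 0, -9.8, -0.3, 0, -0.1, 0, -11, -1.4, -7.6, -0.5, 0, -0.5, 0, -14, -2.8, -5.2, -0.8, 0, -0.9, 0, -17, -4.3, -2.7, -1.1, 0, -1.2, 0, -20, -5.8, -0.2, -1.4, 0, -1.5, 0, -23, -7.3, 2.3, -1.7, 0, -1.8, 0, -26, -8.8, 4.9, -2, 0, -2.1, 0, -29, -10.3, 7.5, -2.3, 0, -2.4, 0])

```text
clock: 4.55
tcp_pos: [0.5326, 0.0614, 0.1473]
orientation: [0.292, 0.495, 0.799, -0.178]
wrist_force: [0.8, 0.1, -2.0]
finger_gap: 0.0515
```

```bash
python3 - <<'E'
from shot import *
o=np.load("o_navy.npy")
rows(held(rk(-.16,.06,.16),o,PS),held(rk(0,.06,.14),o,PS))
s=get_state();print("can now", (s["tcp_pos"]+quat(s["orientation"]).apply(o)).round(4))
E
```

```text
t 4.55 tcp [0.5326 0.0614 0.1473] F [ 0.8  0.1 -2. ] gap 0.0515 j [ 0.32  0.25 -0.44  0.76 -0.69  1.39]
 shift cm [-5.52 -3.35  4.56] turn deg [-0.29 -0.02 -0.76]
 shift cm [-16.5   -3.14  16.37] turn deg [-0.29 -0.02 -0.76]
can now [0.5304 0.0685 0.1596]
```

send_rows(series=[-2.7, -1.7, 2.3, -0.2, 0, -0.4, 0, -5.5, -3.3, 4.5, -0.3, 0, -0.8, 0, -7.5, -3.3, 6.5, -0.3, 0, -0.8, 0, -9.3, -3.3, 8.5, -0.3, 0, -0.8, 0, -11.1, -3.2, 10.5, -0.3, 0, -0.8, 0, -12.9, -3.2, 12.5, -0.3, 0, -0.8, 0, -14.7, -3.2, 14.5, -0.3, 0, -0.8, 0, -16, -3.1, 15.9, -0.3, 0, -0.8, 0, -16.5, -3.1, 16.4, -0.3, 0, -0.8, 0, -16.5, -3.1, 16.4, -0.3, 0, -0.8, 0])

```text
clock: 5.38
tcp_pos: [0.6084, -0.1599, 0.1271]
orientation: [0.291, 0.49, 0.802, -0.179]
wrist_force: [-0.3, 1.0, -2.5]
finger_gap: 0.0513
```

```bash
python3 - <<'E'
from shot import *
o=np.load("o_navy.npy")
s=get_state();c=s["tcp_pos"]+quat(s["orientation"]).apply(o);print("can now",c.round(4), "rack", R.from_euler('z',np.pi/2-PS).apply(c-RK).round(4))
rows(held(rk(0,.06,.08),o,PS))
fitcan(("scene",),"can_navy",[*c[:2],PS+np.pi/2],z=c[2],save="a")
fitcan(("side",),"can_navy",[*c[:2],PS+np.pi/2],z=c[2],save="a")
a=cv2.imread("pics/a_scene.png")[150:300,140:300];b=cv2.imread("pics/a_side.png")[210:330,170:340]
a=cv2.resize(a,(512,480),interpolation=cv2.INTER_CUBIC);b=cv2.resize(b,(680,480),interpolation=cv2.INTER_CUBIC)
cv2.imwrite("pics/ab.png",cv2.resize(np.hstack([a,b]),None,fx=.67,fy=.67,interpolation=cv2.INTER_AREA))
E
```

```text
can now [ 0.6062 -0.1528  0.1393] rack [0.0003 0.0606 0.1393]
t 5.38 tcp [ 0.6084 -0.1599  0.1271] F [-0.3  1.  -2.5] gap 0.0513 j [-0.13  0.25 -0.54  0.34 -0.56  0.84]
 shift cm [ 3.83 -0.05  4.53] turn deg [-0.14 -0.02 -0.08]
scene pred px [225. 200.] [(0.96, [202, 177, 37, 44])]
('scene',) [ 0.6095 -0.1564  2.0634] 0.538
side pred px [285. 247.] [(0.94, [270, 218, 28, 61])]
('side',) [ 0.6056 -0.1514  2.0478] 0.321
```

View pics/ab.png

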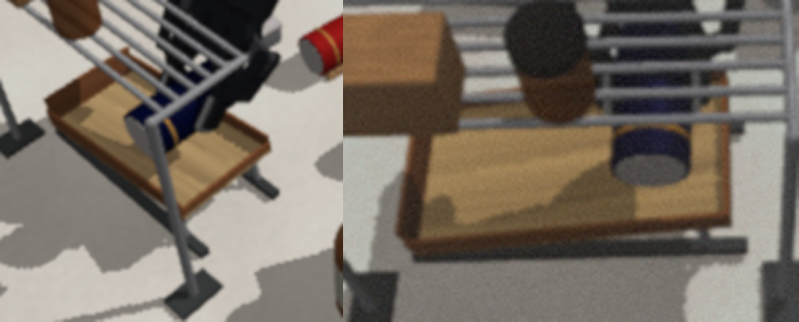

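Picture 6 (scene and side crops): the navy can hangs over the high end, square across the lane and clear of the shelf. Lowering now.

send_rows(series=[0.9, 0, 1.1, -0.1, 0, 0, 0, 1.8, 0, 2.1, -0.1, 0, 0, 0, 2.5, 0, 3, -0.1, 0, 0, 0, 2.8, 0, 3.3, -0.1, 0, 0, 0, 3, 0, 3.6, -0.1, 0, 0, 0, 3.2, 0, 3.8, -0.1, 0, 0, 0, 3.2, 0, 3.8, -0.1, 0, 0, 0, 3.2, 0, 3.8, -0.1, 0, 0, 0])

```text
clock: 6.25
tcp_pos: [0.6087, -0.1586, 0.0781]
orientation: [0.293, 0.489, 0.802, -0.178]
wrist_force: [1.3, -0.4, -1.4]
finger_gap: 0.0516
```

```bash
cat >> shot.py <<'E'
def where(n):
    o=np.load(f"o_{n}.npy");s=get_state();c=s["tcp_pos"]+quat(s["orientation"]).apply(o)
    print("can",c.round(4),"rack",R.from_euler('z',np.pi/2-PS).apply(c-RK).round(4),"F",s["wrist_force"].round(1),"M",s["ft_torque"].round(2));return c,o
E
python3 - <<'E'
from shot import *
c,o=where("navy")
rows(held(rk(0,.06,.07),o,PS))
read_camera("side")
for n in ("can_navy",):
    d=silhouettes("side",n)[0];print(d["box"],d["p"])
im=read_camera("side");cv2.imwrite("pics/b_side.png",cv2.resize(im[220:320,180:330],(750,500),interpolation=cv2.INTER_CUBIC))
print(proj("side",cyl(*c,PS+np.pi/2)).max(0))
E
```

```text
can [ 0.6065 -0.1515  0.0903] rack [-0.0007  0.0614  0.0903] F [ 1.3 -0.4 -1.4] M [0.8  0.37 0.05]
t 6.25 tcp [ 0.6087 -0.1586  0.0781] F [ 1.3 -0.4 -1.4] gap 0.0516 j [-0.13  0.31 -0.6   0.21 -0.56  0.84]
 shift cm [ 1.25 -0.15  1.6 ] turn deg [ 0.07  0.04 -0.02]
[274.8, 236.4, 27.5, 55.7] 0.79
[300.98803078 290.53958415]
```

View pics/b_side.png

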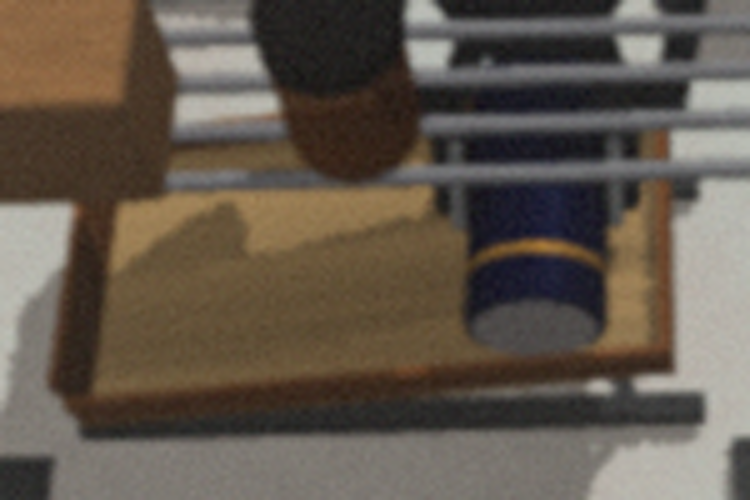

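Picture 7 (side crop): the near end of the can is at (535,350), just inside the near lip. There is no contact yet, so I'm lowering in small steps.

send_rows(series=[0.15, 0, 0.2, 0, 0, 0, 0, 0.3, -0.1, 0.4, 0, 0, 0, 0, 0.45, -0.1, 0.6, 0, 0, 0, 0, 0.6, -0.1, 0.75, 0, 0, 0, 0, 0.6, -0.1, 0.75, 0, 0, 0, 0, 0.6, -0.1, 0.75, 0, 0, 0, 0])

```text
clock: 6.9
tcp_pos: [0.6087, -0.1602, 0.0731]
orientation: [0.296, 0.489, 0.801, -0.179]
wrist_force: [-15.3, 11.8, 27.6]
finger_gap: 0.0516
```

```bash
python3 - <<'E'
from shot import *
c,o=where("navy")
E
```

```text
can [ 0.6064 -0.153   0.0853] rack [0.0006 0.0607 0.0853] F [-15.3  11.8  27.6] M [-0.77  1.3  -1.11]
```

send_rows(series=[-0.5, 0, -0.6, 0, 0, 0, 0, -0.65, 0, -0.75, 0, 0, 0, 0, -0.65, 0, -0.75, 0, 0, 0, 0, -0.65, 0, -0.75, 0, 0, 0, 0])

```text
clock: 7.23
tcp_pos: [0.6074, -0.1596, 0.0773]
orientation: [0.292, 0.489, 0.802, -0.178]
wrist_force: [0.2, -1.1, -3.2]
finger_gap: 0.052
```

```bash
python3 - <<'E'
from shot import *
c,o=where("navy")
fitcan(("wrist",),"can_navy",[*c[:2],PS+np.pi/2],z=c[2],save="d")
fitcan(("side",),"can_navy",[*c[:2],PS+np.pi/2],z=c[2])
im=cv2.imread("pics/d_wrist.png")
cv2.imwrite("pics/d2.png",im)
E
```

```text
can [ 0.6052 -0.1526  0.0896] rack [-0.0004  0.0598  0.0896] F [ 0.2 -1.1 -3.2] M [ 0.8   0.41 -0.01]
wrist pred px [322. 267.] [(0.55, [244, 160, 158, 175])]
('wrist',) [ 0.607  -0.1566  2.054 ] 0.11
side pred px [286. 260.] [(0.95, [271, 238, 29, 52])]
('side',) [ 0.605  -0.1517  2.05  ] 0.278
```

View pics/d2.png

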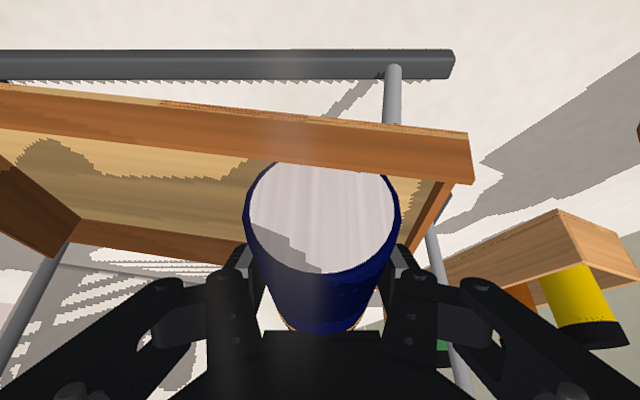

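Picture 8 (wrist): the near end of the can is at (320,215). The near lip's top edge runs (0,143)–(472,183), and the far lip's junction with the ramp runs (82,215)–(235,243). I'll use these lines to measure the lane and slope.

```bash
python3 - <<'E'
from shot import *
CI["wrist"]=camera_info("wrist")
L=[((-.0605,.018),[(20,144),(240,161),(460,182)],1),((.0565,0),[(90,216),(160,229),(232,243)],1),((.0565,.018),[(90,243),(232,267)],1)]
def res(p):
    dx,dz,s=p;o=[]
    for (x,h),px,w in L:
        W=[rk(x+dx,y,.03+dz+(y+.115)*np.tan(s)+h) for y in(-.1,.1)]
        a,b=proj("wrist",np.array(W));n=np.array([-(b-a)[1],(b-a)[0]]);n/=np.hypot(*n)
        o+=[w*np.dot(np.array(q)-a,n) for q in px]
    return np.array(o)
for z in (1,0):
    f=(lambda p:res([p[0],0,p[1]])) if z else res
    r=least_squares(f,[0,.1] if z else [0,0,.1],loss="soft_l1");print(r.x.round(4),r.fun.round(1))
    s=r.x[-1]
print("corner",[ (y,proj("wrist",[rk(-.0605,y,.03+(y+.115)*np.tan(s)+.018)]).round(0)) for y in(.11,.115,.12)])
im=cv2.imread("pics/d_wrist.png")
E
```

```text
[0.0115 0.1237] [  4.8   0.2  -0.4 -10.   -5.2   0.3  -6.1   0.4]
[ 0.0219 -0.0081  0.1219] [ 4.  -0.3 -0.6 -6.  -1.1  4.6 -0.6  6.4]
corner [(0.11, array([[475., 161.]])), (0.115, array([[491., 162.]])), (0.12, array([[507., 164.]]))]
```

```bash
python3 - <<'E'
from shot import *
CI["wrist"]=camera_info("wrist");print(CI["wrist"]["xyz"].round(3))
im=cv2.imread("pics/d_wrist.png")
L=[((-.0565,.018),[(20,144),(240,161),(460,182)]),((.0565,0),[(90,216),(160,229),(232,243)]),((.0565,.018),[(90,243),(232,267)])]
def res(p):
    dx,yw,s,wr=p;o=[]
    for (x,h),px in L:
        W=[rk(0,0,0)+R.from_euler('z',PS-np.pi/2+yw).apply([x+dx,y,.03+(y+.115)*np.tan(s)+h]) for y in(-.1,.1)]
        a,b=proj("wrist",np.array(W));n=np.array([-(b-a)[1],(b-a)[0]]);n/=np.hypot(*n)
        o+=[np.dot(np.array(q)-a,n) for q in px]
    return np.array(o+[yw*100,wr])
r=least_squares(res,[0,0,.1,0]);print(r.x.round(4),r.fun.round(1))
# vertical edges profile at some columns
g=im.astype(int)
for u in (60,150,220,430): print(u,[(v,g[v,u].tolist()) for v in range(84,280,6)] if u in(150,) else "")
a=im[80:290,0:500];cv2.imwrite("pics/e.png",cv2.resize(a,None,fx=1.6,fy=1.6))
E
```

```text
[ 0.542 -0.032  0.142]
[0.0041 0.0223 0.1459 0.    ] [ 5.4  0.  -1.3 -7.1 -3.2  1.5 -3.7  0.7  2.2  0. ]
60 
150 [(84, [222, 230, 238]), (90, [222, 230, 237]), (96, [223, 230, 237]), (102, [106, 159, 194]), (108, [45, 85, 136]), (114, [50, 94, 151]), (120, [50, 93, 148]), (126, [52, 97, 155]), (132, [54, 101, 159]), (138, [53, 99, 159]), (144, [56, 106, 170]), (150, [114, 171, 210]), (156, [116, 174, 213]), (162, [112, 167, 206]), (168, [111, 164, 202]), (174, [109, 163, 201]), (180, [82, 121, 149]), (186, [83, 124, 152]), (192, [79, 117, 142]), (198, [77, 114, 140]), (204, [76, 113, 139]), (210, [74, 108, 133]), (216, [73, 108, 132]), (222, [84, 124, 154]), (228, [57, 89, 121]), (234, [34, 65, 104]), (240, [32, 61, 96]), (246, [33, 62, 98]), (252, [31, 61, 101]), (258, [226, 233, 240]), (264, [230, 236, 243]), (270, [183, 194, 206]), (276, [109, 116, 122])]
220 
430
```

View pics/e.png

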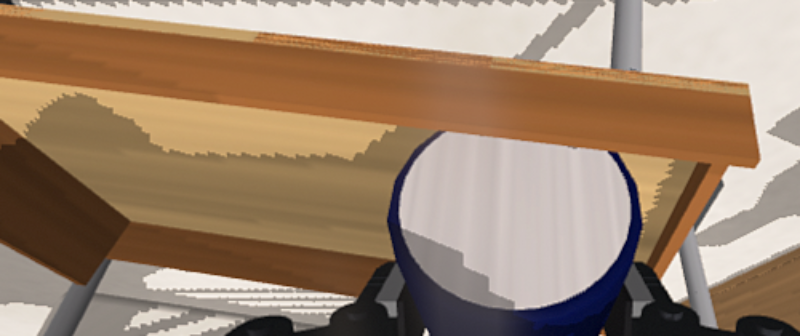

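Picture 9 (zoom of the wrist view) gives better edge pixels. The near lip's top edge runs (0,128)–(474,183), the far junction (81,219)–(242,248), the stop's foot line (0,155)–(81,219), and the far lower corner is at (81,219).

```bash
cat > lane.py <<'E'
from shot import *
# line: two lane points (x,y,h above ramp) and pixels on it
def fit(cam,L,n=4):
    def res(p):
        dx,dy,yw,s=p;o=[]
        for A,B,px in L:
            W=[RK+R.from_euler('z',PS-np.pi/2+yw).apply([x+dx,y+dy,.03+(y+.115)*np.tan(s)+h]) for x,y,h in(A,B)]
            a,b=proj(cam,np.array(W));n=np.array([-(b-a)[1],(b-a)[0]]);n/=np.hypot(*n)
            o+=[np.dot(np.array(q)-a,n) for q in px]
        return np.array(o+[yw*30,dx*200,dy*200])
    r=least_squares(res,[0,0,0,.1],loss="soft_l1");print("dx dy yaw slope",r.x.round(4),"res",r.fun.round(1));return r.x
E
python3 - <<'E'
from lane import *
CI["wrist"]=camera_info("wrist")
L=[((-.0565,-.1,.018),(-.0565,.1,.018),[(0,127.5),(150,147),(300,164),(474,183)]),
((.0565,-.1,0),(.0565,.1,0),[(81,219),(150,231),(242,248)]),
((.0565,-.1,.018),(.0565,.1,.018),[(150,256),(230,267)]),
((-.05,-.115,0),(.0565,-.115,0),[(0,155),(40,187),(81,219)])]
p=fit("wrist",L)
c,o=where("navy")
M=R.from_euler('z',np.pi/2-PS-p[2]);print("can in lane",M.apply(c-RK).round(4)-np.r_[p[:2],0],"rest z",.03+.175*np.tan(p[3])+.0265/np.cos(p[3]))
print(proj("wrist",cyl(*c,PS+np.pi/2)).min(0),proj("wrist",cyl(*c,PS+np.pi/2)).max(0))
E
```

```text
dx dy yaw slope [-0.0026 -0.0018  0.027   0.169 ] res [-1.6  0.5  0.2 -1.   0.2  1.8  5.   1.9  0.1 -1.4  0.1  0.9  0.8 -0.5
 -0.4]
can [ 0.6049 -0.1526  0.0891] rack [-0.0005  0.0595  0.0891] F [ 0.  -0.7 -2.3] M [0.81 0.37 0.  ]
can in lane [0.00374262 0.06133579 0.0891    ] rest z 0.08674423129505528
[240.13295471 147.40337371] [404.78001788 347.93160724]
```

```bash
cat >> shot.py <<'E'
PS0=PS; RK=RK+R.from_euler('z',PS-np.pi/2).apply([-.0026,-.0018,0]); PS=PS+.015
E
python3 - <<'E'
from shot import *
c,o=where("navy")
rows(held(rk(0,.06,.094),o,PS),held(rk(0,.06,.087),o,PS))
E
```

```text
can [ 0.6049 -0.1526  0.0891] rack [0.003  0.0613 0.0891] F [ 0.  -0.7 -2.3] M [0.81 0.37 0.  ]
t 7.43 tcp [ 0.6071 -0.1597  0.0768] F [ 0.  -0.7 -2.3] gap 0.0519 j [-0.13  0.31 -0.61  0.2  -0.56  0.83]
 shift cm [-0.09 -0.12 -0.57] turn deg [-0.58 -0.04 -0.63]
 shift cm [ 0.36 -0.12 -0.03] turn deg [-0.58 -0.04 -0.63]
```

send_rows(series=[-0.1, -0.1, -0.55, -0.6, 0, -0.6, 0, -0.1, -0.1, -0.55, -0.6, 0, -0.6, 0, 0.1, -0.1, -0.3, -0.6, 0, -0.6, 0, 0.2, -0.1, -0.2, -0.6, 0, -0.6, 0, 0.3, -0.1, -0.1, -0.6, 0, -0.6, 0, 0.3, -0.1, -0.1, -0.6, 0, -0.6, 0])

```text
clock: 7.93
tcp_pos: [0.605, -0.1573, 0.0761]
orientation: [0.293, 0.483, 0.806, -0.175]
wrist_force: [-0.6, 1.3, -2.4]
finger_gap: 0.0516
```

```bash
python3 - <<'E'
from shot import *
c,o=where("navy")
E
```

```text
can [ 0.6026 -0.1503  0.0883] rack [-0.0001  0.0604  0.0883] F [-0.6  1.3 -2.4] M [ 0.81  0.46 -0.01]
```

send_rows(series=[0.07, 0, 0.08, 0, 0, 0, 0, 0.13, 0, 0.15, 0, 0, 0, 0, 0.19, 0, 0.23, 0, 0, 0, 0, 0.19, 0, 0.23, 0, 0, 0, 0])

```text
clock: 8.27
tcp_pos: [0.6053, -0.1574, 0.0734]
orientation: [0.294, 0.483, 0.806, -0.175]
wrist_force: [-0.0, -0.3, -3.2]
finger_gap: 0.0518
```

```bash
python3 - <<'E'
from shot import *
c,o=where("navy")
E
```

```text
can [ 0.6029 -0.1504  0.0857] rack [0.0001 0.0606 0.0857] F [-0.  -0.3 -3.2] M [ 0.76  0.42 -0.05]
```

send_rows(series=[0.07, 0, 0.08, 0, 0, 0, 0, 0.13, 0, 0.15, 0, 0, 0, 0, 0.13, 0, 0.15, 0, 0, 0, 0])

```text
clock: 8.52
tcp_pos: [0.6057, -0.1576, 0.073]
orientation: [0.295, 0.483, 0.805, -0.176]
wrist_force: [-4.3, 2.9, 3.6]
finger_gap: 0.0515
```

```bash
python3 - <<'E'
from shot import *
c,o=where("navy")
E
```

```text
can [ 0.6033 -0.1506  0.0852] rack [0.0005 0.0608 0.0852] F [-4.3  2.9  3.6] M [ 0.35  0.65 -0.36]
```

send_rows(series=[0, 0, 0, 0, 0, 0, 0, 0, 0, 0, 0, 0, 0, 0, 0, 0, 0, 0, 0, 0, 0, 0, 0, 0, 0, 0, 0, 0, 0, 0, 0, 0, 0, 0, 0])

```text
clock: 8.93
tcp_pos: [0.6057, -0.1576, 0.073]
orientation: [0.295, 0.483, 0.805, -0.176]
wrist_force: [-4.8, 3.0, 6.5]
finger_gap: 0.0515
```

send_rows(series=[0, 0, 0, 0, 0, 0, 0.85, 0, 0, 0, 0, 0, 0, 0.85, 0, 0, 0, 0, 0, 0, 0.85])

```text
clock: 9.18
tcp_pos: [0.6057, -0.1576, 0.072]
orientation: [0.294, 0.484, 0.806, -0.175]
wrist_force: [0.2, 0.4, 0.6]
finger_gap: 0.0726
```

send_rows(series=[0, 0, -1.5, 0, 0, 0, 0.85, 0, 0, -3.5, 0, 0, 0, 0.85, 0, 0, -6, 0, 0, 0, 0.85, 0, 0, -9, 0, 0, 0, 0.9, 0, 0, -12, 0, 0, 0, 1, 0, 0, -15, 0, 0, 0, 1, 0, 0, -16, 0, 0, 0, 1])

```text
clock: 9.77
tcp_pos: [0.5578, -0.0652, 0.1982]
orientation: [0.296, 0.483, 0.805, -0.174]
wrist_force: [-0.7, 1.1, 0.6]
finger_gap: 0.0853
```

```bash
python3 - <<'E'
from shot import *
CI["wrist"]=camera_info("wrist")
a=read_camera("scene");b=read_camera("side");w=read_camera("wrist")
for c in ("scene","side","wrist"):
    print(c,[(round(d["p"],2),list(map(int,d["box"]))) for d in silhouettes(c,"can_navy")[:2]])
z=.03+.0268+.0375*.163
print("expected at stop",{c:proj(c,[rk(0,-.115+.0265,.03+.0268+.0265*.163)]).round(0).tolist() for c in("scene","side","wrist")})
a=cv2.resize(a[140:300,130:300],(510,480));b=cv2.resize(b[210:330,170:340],(680,480))
cv2.imwrite("pics/f.png",cv2.resize(np.hstack([a,b]),None,fx=.67,fy=.67,interpolation=cv2.INTER_AREA));cv2.imwrite("pics/f_w.png",w)
rows(pose([.609,.0835,.032],1.985-np.pi/2,.11))
E
```

```text
scene [(0.73, [174, 175, 47, 37])]
side [(0.88, [194, 240, 34, 58])]
wrist [(0.75, [114, 116, 94, 95])]
expected at stop {'scene': [[188.0, 190.0]], 'side': [[211.0, 268.0]], 'wrist': [[173.0, 165.0]]}
t 10.07 tcp [ 0.5563 -0.0673  0.1929] F [ 0.8  0.2 -0.1] gap 0.0853 j [ 0.05  0.11 -0.51  0.61 -0.62  1.02]
 shift cm [18.62 12.2  -4.01] turn deg [ 2.8  -0.03  3.32]
```

View pics/f.png

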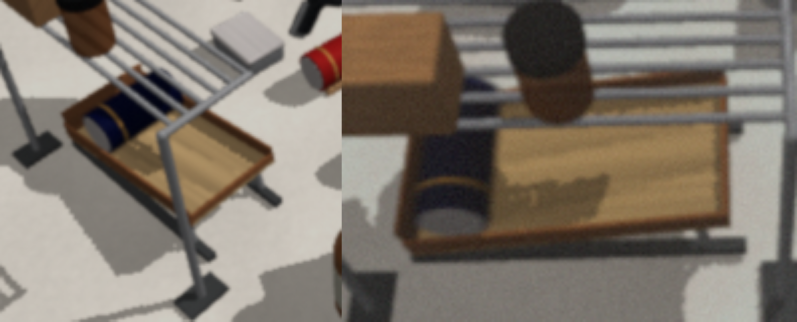

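Picture 10: the navy can lies square against the low stop, as predicted. Next the silver can.

send_rows(series=[3, 2, -3, 0.5, 0, 0.6, 1, 6, 4, -6, 1, 0, 1.2, 1, 9, 6, -6, 1.5, 0, 1.8, 1, 12, 8, -6, 2, 0, 2.4, 1, 15, 10, -6, 2.5, 0, 3, 1, 18, 12, -6, 2.8, 0, 3.3, 1, 18.6, 12.2, -6, 2.8, 0, 3.3, 1, 18.6, 12.2, -6, 2.8, 0, 3.3, 1, 18.6, 12.2, -6, 2.8, 0, 3.3, 1])

```text
clock: 10.82
tcp_pos: [0.5787, 0.1495, 0.1195]
orientation: [0.286, 0.513, 0.787, -0.188]
wrist_force: [0.3, -0.8, 0.7]
finger_gap: 0.0854
```

```bash
python3 - <<'E'
from shot import *
fitcan(("wrist",),"can_silver",[.609,.0835,1.985],save="s")
print("canister mid",ray("scene",(360,255),.073).round(3),ray("side",(414,213),.073).round(3))
for d in silhouettes("wrist","canister")[:2]: print(d["p"],d["box"])
rows(pose([.609,.0835,.032],1.985-np.pi/2,.08))
E
```

```text
wrist pred px [322. 192.] [(0.58, [282, 124, 74, 120])]
('wrist',) [0.6086 0.0818 1.9649] 0.032
canister mid [0.79  0.076 0.073] [0.79  0.066 0.073]
0.95 [396.2, 183.9, 160.6, 154.6]
0.57 [99.1, 238.2, 207.4, 86.3]
t 10.97 tcp [0.5793 0.149  0.1219] F [-0.5 -0.6  0.1] gap 0.0852 j [ 0.44  0.47 -0.18  0.94 -0.7   1.61]
 shift cm [0.27 0.07 5.11] turn deg [ 0.08  0.03 -0.14]
```

```bash
python3 - <<'E'
from shot import *
rows(pose([.6086,.082,.032],1.968-np.pi/2,.0))
E
```

```text
t 10.97 tcp [0.5793 0.149  0.1219] F [-0.5 -0.6  0.1] gap 0.0852 j [ 0.44  0.47 -0.18  0.94 -0.7   1.61]
 shift cm [ 0.18 -0.05 13.19] turn deg [0.71 0.02 0.61]
```

send_rows(series=[0.1, 0, 3, 0.7, 0, 0.6, 1, 0.2, 0, 6, 0.7, 0, 0.6, 1, 0.2, 0, 8.5, 0.7, 0, 0.6, 1, 0.2, 0, 10.5, 0.7, 0, 0.6, 1, 0.2, -0.05, 12, 0.7, 0, 0.6, 1, 0.2, -0.05, 12.5, 0.7, 0, 0.6, 1, 0.2, -0.05, 12.5, 0.7, 0, 0.6, 1])

```text
clock: 11.55
tcp_pos: [0.6102, 0.0762, 0.0241]
orientation: [0.284, 0.52, 0.782, -0.19]
wrist_force: [-0.3, 0.6, 0.2]
finger_gap: 0.0853
```

```bash
python3 - <<'E'
from shot import *
rows(pose([.6086,.082,.032],1.968-np.pi/2,.0))
E
```

```text
t 11.55 tcp [0.6102 0.0762 0.0241] F [-0.3  0.6  0.2] gap 0.0853 j [ 0.31  0.56 -0.32  0.62 -0.7   1.46]
 shift cm [-0.05  0.08  0.61] turn deg [-0.09  0.01  0.01]
```

send_rows(series=[-0.05, 0.1, 0.6, 0, 0, 0, 1, -0.05, 0.1, 0.6, 0, 0, 0, 1, -0.05, 0.1, 0.6, 0, 0, 0, 0, -0.05, 0.1, 0.6, 0, 0, 0, 0, -0.05, 0.1, 0.6, 0, 0, 0, 0, -0.05, 0.1, 0.6, 0, 0, 0, 0, -0.05, 0.1, 0.6, 0, 0, 0, 0, -0.05, 0.1, 0.6, 0, 0, 0, 0])

```text
clock: 12.22
tcp_pos: [0.6108, 0.0738, 0.0202]
orientation: [0.284, 0.518, 0.783, -0.192]
wrist_force: [-9.2, -0.1, 9.0]
finger_gap: 0.0516
```

```bash
python3 - <<'E'
from shot import *
fitcan(("wrist",),"can_silver",[.6086,.082,1.968])
o=off([.6087,.082,.032]);print(o.round(4));np.save("o_silver.npy",o)
rows(held([.6087,.082,.11],o,1.97-np.pi/2),held(rk(-.14,.06,.15),o,PS),held(rk(0,.06,.13),o,PS))
E
```

```text
wrist pred px [322. 266.] [(0.72, [242, 146, 159, 188])]
('wrist',) [0.6093 0.0804 1.9847] 0.074
[-0.0012  0.0011 -0.0144]
t 12.32 tcp [0.6108 0.0738 0.0202] F [-8.8 -0.2  7.2] gap 0.0516 j [ 0.3   0.56 -0.33  0.61 -0.7   1.45]
 shift cm [-5.02 -0.04 -5.96] turn deg [-0.25  0.13  0.25]
 shift cm [-13.09 -10.89  -4.31] turn deg [-3.62  0.12 -3.76]
 shift cm [-22.47  -9.61   6.2 ] turn deg [-3.62  0.12 -3.76]
```

send_rows(series=[-2.5, 0, -3, -0.2, 0, 0.2, 0, -5, 0, -6, -0.3, 0, 0, 0, -8, -3, -8, -1, 0, -0.7, 0, -9.5, -5.5, -7.2, -1.7, 0, -1.5, 0, -11, -8, -6.2, -2.5, 0, -2.4, 0, -12.5, -10.3, -5, -3.3, 0, -3.3, 0, -13.1, -10.9, -4.3, -3.6, 0, -3.8, 0, -13.1, -10.9, -4.3, -3.6, 0, -3.8, 0])

```text
clock: 12.98
tcp_pos: [0.5383, -0.0363, 0.1364]
orientation: [0.294, 0.484, 0.805, -0.175]
wrist_force: [-0.4, 0.1, -2.4]
finger_gap: 0.0521
```

```bash
python3 - <<'E'
from shot import *
c,o=where("silver")
rows(held(rk(0,.06,.13),o,PS),held(rk(0,.06,.088),o,PS))
E
```

```text
can [ 0.5353 -0.0284  0.1482] rack [-0.1393  0.0585  0.1482] F [-0.4  0.1 -2.4] M [ 0.76  0.43 -0.01]
t 12.98 tcp [ 0.5383 -0.0363  0.1364] F [-0.4  0.1 -2.4] gap 0.0521 j [ 0.12  0.16 -0.6   0.51 -0.64  1.1 ]
 shift cm [-9.51  0.17 10.34] turn deg [ 0.05 -0.03 -0.18]
 shift cm [-6.81  0.16 13.56] turn deg [ 0.05 -0.03 -0.18]
```

send_rows(series=[-2, 0.1, 2.2, 0, 0, -0.2, 0, -4.4, 0.2, 4.8, 0, 0, -0.2, 0, -6.9, 0.2, 7.5, 0, 0, -0.2, 0, -9, 0.2, 9.8, 0, 0, -0.2, 0, -9.5, 0.2, 10.3, 0, 0, -0.2, 0, -8.9, 0.2, 11.1, 0, 0, -0.2, 0, -8, 0.2, 12.1, 0, 0, -0.2, 0, -7.3, 0.2, 13, 0, 0, -0.2, 0, -7.1, 0.2, 13.2, 0, 0, -0.2, 0, -7.1, 0.2, 13.2, 0, 0, -0.2, 0])

```text
clock: 13.82
tcp_pos: [0.6083, -0.1555, 0.08]
orientation: [0.293, 0.482, 0.807, -0.175]
wrist_force: [-0.4, -0.8, -2.5]
finger_gap: 0.0519
```

```bash
python3 - <<'E'
from shot import *
c,o=where("silver")
rows(held(rk(0,.06,.087),o,PS))
fitcan(("wrist",),"can_silver",[*c[:2],PS+np.pi/2],z=c[2],save="g")
fitcan(("side",),"can_silver",[*c[:2],PS+np.pi/2],z=c[2])
E
```

```text
can [ 0.6054 -0.1476  0.0918] rack [-0.0011  0.064   0.0918] F [-0.4 -0.8 -2.5] M [0.75 0.4  0.05]
t 13.82 tcp [ 0.6083 -0.1555  0.08  ] F [-0.4 -0.8 -2.5] gap 0.0519 j [-0.13  0.31 -0.61  0.2  -0.55  0.82]
 shift cm [ 0.22 -0.41  0.44] turn deg [ 0.12 -0.09  0.13]
wrist pred px [322. 266.] [(0.7, [241, 159, 156, 172])]
('wrist',) [ 0.6079 -0.1526  2.0768] 0.111
side pred px [288. 257.] [(0.71, [275, 227, 28, 60])]
('side',) [ 0.6054 -0.1484  2.0796] 0.246
```

send_rows(series=[0.05, -0.2, 0.05, 0.1, 0, 0.1, 0, 0.1, -0.4, 0.1, 0.1, 0, 0.1, 0, 0.18, -0.4, 0.28, 0.1, 0, 0.1, 0, 0.25, -0.4, 0.38, 0.1, 0, 0.1, 0, 0.3, -0.4, 0.46, 0.1, 0, 0.1, 0, 0.3, -0.4, 0.46, 0.1, 0, 0.1, 0])

```text
clock: 14.52
tcp_pos: [0.6052, -0.1589, 0.0756]
orientation: [0.294, 0.484, 0.806, -0.175]
wrist_force: [0.1, 0.3, -1.7]
finger_gap: 0.0516
```

```bash
python3 - <<'E'
from shot import *
c,o=where("silver")
E
```

```text
can [ 0.6023 -0.151   0.0874] rack [0.0004 0.0597 0.0874] F [ 0.1  0.3 -1.7] M [ 0.7   0.41 -0.04]
```

send_rows(series=[0.07, 0, 0.08, 0, 0, 0, 0, 0.13, 0, 0.15, 0, 0, 0, 0, 0.19, 0, 0.22, 0, 0, 0, 0, 0.21, 0, 0.25, 0, 0, 0, 0, 0.21, 0, 0.25, 0, 0, 0, 0])

```text
clock: 14.93
tcp_pos: [0.6057, -0.159, 0.0733]
orientation: [0.294, 0.483, 0.805, -0.175]
wrist_force: [-3.6, 2.5, 3.4]
finger_gap: 0.0515
```

```bash
python3 - <<'E'
from shot import *
c,o=where("silver")
E
```

```text
can [ 0.6027 -0.1511  0.0851] rack [0.0007 0.0601 0.0851] F [-3.6  2.5  3.4] M [ 0.4   0.56 -0.29]
```

Same contact height and force as for the navy can, so I'll hold and then release.

send_rows(series=[0, 0, 0, 0, 0, 0, 0, 0, 0, 0, 0, 0, 0, 0, 0, 0, 0, 0, 0, 0, 0, 0, 0, 0, 0, 0, 0, 0, 0, 0, 0, 0, 0, 0, 0])

```text
clock: 15.35
tcp_pos: [0.6056, -0.159, 0.0733]
orientation: [0.294, 0.483, 0.806, -0.175]
wrist_force: [-4.3, 2.5, 5.0]
finger_gap: 0.0517
```

send_rows(series=[0, 0, 0, 0, 0, 0, 0.85, 0, 0, 0, 0, 0, 0, 0.85, 0, 0, 0, 0, 0, 0, 0.85])

```text
clock: 15.6
tcp_pos: [0.6057, -0.159, 0.0725]
orientation: [0.294, 0.484, 0.806, -0.175]
wrist_force: [-0.6, -1.1, -1.1]
finger_gap: 0.0726
```

send_rows(series=[0, 0, -1.5, 0, 0, 0, 0.85, 0, 0, -3.5, 0, 0, 0, 0.85, 0, 0, -6, 0, 0, 0, 0.85, 0, 0, -9, 0, 0, 0, 0.9, 0, 0, -12, 0, 0, 0, 1, 0, 0, -15, 0, 0, 0, 1, 0, 0, -16, 0, 0, 0, 1, 0, 0, -16, 0, 0, 0, 1, 0, 0, -16, 0, 0, 0, 1])

```text
clock: 16.35
tcp_pos: [0.5575, -0.0679, 0.1957]
orientation: [0.295, 0.483, 0.806, -0.175]
wrist_force: [0.1, -0.2, -0.5]
finger_gap: 0.0851
```

```bash
python3 - <<'E'
from shot import *
CI["wrist"]=camera_info("wrist")
for c in ("scene","side","wrist"):
    cv2.imwrite(f"pics/h_{c}.png",read_camera(c))
    for k,n in enumerate(("can_navy","can_silver")):
        y=-.115+.0265+.053*k*.987
        print(c,n,[(round(d["p"],2),list(map(int,d["box"]))) for d in silhouettes(c,n)[:2]],"exp centre",proj(c,[rk(0,y,.03+.0268+(y+.115)*.163)]).round(0)[0])
rows(pose([.459,.065,.032],1.915-np.pi/2,.12))
E
```

```text
scene can_navy [(0.95, [166, 169, 43, 39])] exp centre [188. 190.]
scene can_silver [(0.96, [173, 177, 52, 44]), (0.6, [162, 200, 108, 69])] exp centre [202. 198.]
side can_navy [(0.88, [192, 237, 31, 59]), (0.54, [218, 240, 30, 56])] exp centre [211. 268.]
side can_silver [(0.97, [218, 235, 32, 62])] exp centre [237. 265.]
wrist can_navy [(0.79, [115, 115, 91, 100])] exp centre [173. 166.]
wrist can_silver [(0.66, [176, 123, 75, 94])] exp centre [224. 172.]
t 16.8 tcp [ 0.5567 -0.0686  0.1946] F [ 0.4  1.  -0.3] gap 0.0853 j [ 0.05  0.11 -0.51  0.61 -0.62  1.02]
 shift cm [22.95 -1.36 -8.43] turn deg [ 5.41 -0.01  6.36]
```

Both cans lie as predicted. Now the red one.

send_rows(series=[3, -0.2, -2, 0.7, 0, 0.8, 1, 6.5, -0.4, -4, 1.5, 0, 1.8, 1, 10, -0.6, -6, 2.4, 0, 2.8, 1, 13.5, -0.8, -8, 3.3, 0, 3.8, 1, 17, -1, -8.5, 4.2, 0, 4.8, 1, 20, -1.2, -8.5, 5, 0, 5.8, 1, 22.5, -1.4, -8.5, 5.4, 0, 6.4, 1, 23, -1.4, -8.5, 5.4, 0, 6.4, 1, 23, -1.4, -8.5, 5.4, 0, 6.4, 1, 23, -1.4, -8.5, 5.4, 0, 6.4, 1])

```text
clock: 17.63
tcp_pos: [0.4364, 0.1287, 0.1126]
orientation: [0.28, 0.541, 0.768, -0.196]
wrist_force: [-0.3, -0.4, 1.0]
finger_gap: 0.0849
```

```bash
python3 - <<'E'
from shot import *
fitcan(("wrist",),"can_red",[.459,.065,1.915],save="r")
rows(pose([.459,.065,.032],1.915-np.pi/2,0))
E
```

```text
wrist pred px [320. 195.] [(0.97, [280, 128, 73, 119])]
('wrist',) [0.4584 0.0635 1.9163] 0.037
t 17.73 tcp [0.4368 0.1283 0.1133] F [-0.1 -0.1  0.1] gap 0.0856 j [ 0.53  0.32 -0.44  0.96 -0.68  1.81]
 shift cm [ 0.09 -0.08 12.14] turn deg [ 0.12  0.   -0.17]
```

```bash
python3 - <<'E'
from shot import *
print("chop tip",ray("scene",(80+463/1.9,80+148/1.9),.012).round(3), "other end",ray("scene",(80+550/1.9,80+70/1.9),.015).round(3))
print("tin",ray("side",(222,197),.033).round(3))
P,M=pose([.4585,.0637,.032],1.916-np.pi/2,0);print("tcp",P.round(3),"finger backs",[(P+M.apply([0,s*.057,-.01])).round(3) for s in(-1,1)])
rows((P,M))
E
```

```text
chop tip [0.426 0.144 0.012] other end [0.306 0.341 0.015]
tin [ 0.382 -0.052  0.033]
tcp [0.462 0.054 0.02 ] finger backs [array([0.406, 0.041, 0.027]), array([0.513, 0.079, 0.027])]
t 17.73 tcp [0.4368 0.1283 0.1133] F [-0.1 -0.1  0.1] gap 0.0856 j [ 0.53  0.32 -0.44  0.96 -0.68  1.81]
 shift cm [ 1.000e-02 -1.700e-01  1.221e+01] turn deg [ 0.09  0.   -0.21]
```

View pics/r_wrist.png

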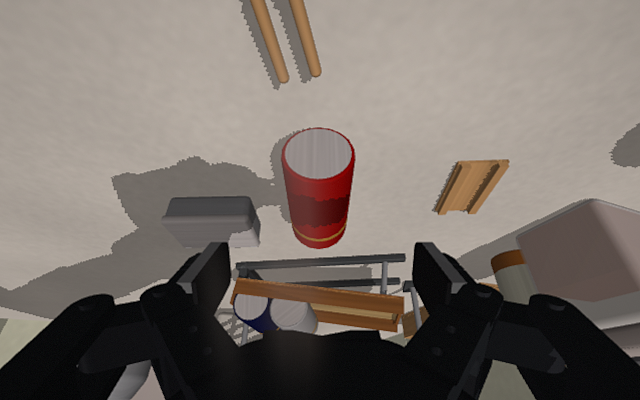

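Picture 11 (wrist): the red can is centred at (320,185). The chopstick tips (285–320,75) are well clear, and the tin's right edge (260,235) is near the left finger's path. Checking that clearance.

```bash
python3 - <<'E'
from shot import *
CI["wrist"]=camera_info("wrist")
for px,z in (((258,210),.033),((260,243),.0),((250,198),.033),((260,235),.015)): print(px,z,ray("wrist",px,z).round(3))
E
```

```text
(258, 210) 0.033 [0.415 0.024 0.033]
(260, 243) 0.0 [ 0.438 -0.113  0.   ]
(250, 198) 0.033 [0.405 0.041 0.033]
(260, 235) 0.015 [ 0.43  -0.06   0.015]
```

```bash
python3 - <<'E'
from shot import *
CI["wrist"]=camera_info("wrist")
for px,z in (((250,198),0),((258,220),.033),((258,243),.033),((170,198),0)): print(px,z,ray("wrist",px,z).round(3))
P,M=pose([.4585,.0637,.032],1.916-np.pi/2,0)
print([(P+M.apply([sx*.011,-.049,dz])).round(3) for sx in(-1,1) for dz in(-.008,0)])
E
```

```text
(250, 198) 0 [ 0.409 -0.01   0.   ]
(258, 220) 0.033 [0.418 0.006 0.033]
(258, 243) 0.033 [ 0.427 -0.044  0.033]
(170, 198) 0 [ 0.33  -0.038  0.   ]
[array([0.417, 0.034, 0.033]), array([0.419, 0.03 , 0.027]), array([0.411, 0.05 , 0.019]), array([0.413, 0.045, 0.013])]
```

send_rows(series=[0, -0.1, 3, 0.1, 0, -0.2, 0.85, 0, -0.2, 6, 0.1, 0, -0.2, 0.8, 0, -0.2, 8.5, 0.1, 0, -0.2, 0.8, 0, -0.2, 10.5, 0.1, 0, -0.2, 0.8, 0, -0.2, 11.5, 0.1, 0, -0.2, 0.8, 0, -0.2, 11.5, 0.1, 0, -0.2, 0.8])

```text
clock: 18.23
tcp_pos: [0.4588, 0.0561, 0.0239]
orientation: [0.279, 0.541, 0.768, -0.198]
wrist_force: [-1.2, -0.1, 0.1]
finger_gap: 0.068
```

```bash
python3 - <<'E'
from shot import *
rows(pose([.4585,.0637,.032],1.916-np.pi/2,0))
E
```

```text
t 18.23 tcp [0.4588 0.0561 0.0239] F [-1.2 -0.1  0.1] gap 0.068 j [ 0.37  0.39 -0.63  0.58 -0.7   1.61]
 shift cm [0.03 0.23 0.51] turn deg [-0.24  0.02 -0.04]
```

send_rows(series=[0, 0.2, 0.3, 0, 0, 0, 0.8, 0, 0.2, 0.5, 0, 0, 0, 0.8, 0, 0.2, 0.5, 0, 0, 0, 0, 0, 0.2, 0.5, 0, 0, 0, 0, 0, 0.2, 0.5, 0, 0, 0, 0, 0, 0.2, 0.5, 0, 0, 0, 0, 0, 0.2, 0.5, 0, 0, 0, 0])

```text
clock: 18.82
tcp_pos: [0.4604, 0.0554, 0.0213]
orientation: [0.279, 0.539, 0.769, -0.199]
wrist_force: [-5.7, -2.7, 5.8]
finger_gap: 0.0517
```

```bash
python3 - <<'E'
from shot import *
fitcan(("wrist",),"can_red",[.4585,.0637,1.916])
o=off([.4585,.0637,.032]);print(o.round(4));np.save("o_red.npy",o)
rows(held([.4585,.0637,.12],o,1.92-np.pi/2),held(rk(-.14,.06,.15),o,PS))
E
```

```text
wrist pred px [322. 264.] [(0.82, [244, 146, 155, 188])]
('wrist',) [0.4591 0.0626 1.9333] 0.066
[-0.0005  0.0009 -0.0136]
t 18.92 tcp [0.4604 0.0554 0.0213] F [-5.9 -2.9  5.5] gap 0.0517 j [ 0.37  0.39 -0.63  0.57 -0.7   1.6 ]
 shift cm [-5.67 -0.04 -6.73] turn deg [-0.34  0.13  0.09]
 shift cm [-16.17   4.3   -1.83] turn deg [-5.55  0.11 -6.11]
```

send_rows(series=[-2.5, 0, -3, -0.2, 0, 0, 0, -5.7, 0, -6.7, -0.3, 0, 0, 0, -8.3, 0.8, -7.5, -1.3, 0, -1.2, 0, -11, 2, -6, -2.6, 0, -2.8, 0, -13.5, 3.2, -4, -4, 0, -4.4, 0, -15.5, 4.1, -2.4, -5.2, 0, -5.7, 0, -16.2, 4.3, -1.8, -5.6, 0, -6.1, 0, -16.2, 4.3, -1.8, -5.6, 0, -6.1, 0])

```text
clock: 19.58
tcp_pos: [0.5414, -0.0363, 0.1392]
orientation: [0.295, 0.485, 0.805, -0.174]
wrist_force: [-0.7, 0.5, -0.9]
finger_gap: 0.0515
```

```bash
python3 - <<'E'
from shot import *
c,o=where("red")
rows(held(rk(0,.06,.13),o,PS),held(rk(0,.06,.09),o,PS))
E
```

```text
can [ 0.5382 -0.0285  0.15  ] rack [-0.1379  0.061   0.15  ] F [-0.7  0.5 -0.9] M [ 0.69  0.34 -0.02]
t 19.58 tcp [ 0.5414 -0.0363  0.1392] F [-0.7  0.5 -0.9] gap 0.0515 j [ 0.12  0.16 -0.59  0.51 -0.64  1.1 ]
 shift cm [-9.27 -0.08 10.4 ] turn deg [ 0.2   0.04 -0.34]
 shift cm [-6.7  -0.11 13.46] turn deg [ 0.2   0.04 -0.34]
```

send_rows(series=[-2, 0, 2.2, 0.1, 0, -0.2, 0, -4.4, -0.1, 4.8, 0.2, 0, -0.3, 0, -6.9, -0.2, 7.5, 0.2, 0, -0.3, 0, -8.8, -0.2, 9.8, 0.2, 0, -0.3, 0, -9.3, -0.2, 10.4, 0.2, 0, -0.3, 0, -8.7, -0.2, 11.1, 0.2, 0, -0.3, 0, -7.8, -0.2, 12.1, 0.2, 0, -0.3, 0, -7.1, -0.2, 13, 0.2, 0, -0.3, 0, -6.8, -0.2, 13.3, 0.2, 0, -0.3, 0, -6.8, -0.2, 13.3, 0.2, 0, -0.3, 0])

```text
clock: 20.42
tcp_pos: [0.6048, -0.158, 0.083]
orientation: [0.296, 0.483, 0.805, -0.179]
wrist_force: [-1.7, -9.7, 9.2]
finger_gap: 0.0519
```

```bash
python3 - <<'E'
from shot import *
c,o=where("red")
rows(held(rk(0,.06,.0865),o,PS))
fitcan(("side",),"can_red",[*c[:2],PS+np.pi/2],z=c[2])
E
```

```text
can [ 0.6017 -0.1501  0.0937] rack [-0.0007  0.0597  0.0937] F [-1.7 -9.7  9.2] M [-1.62  0.29 -0.55]
t 20.42 tcp [ 0.6048 -0.158   0.083 ] F [-1.7 -9.7  9.2] gap 0.0519 j [-0.13  0.3  -0.62  0.2  -0.56  0.82]
 shift cm [0.42 0.04 0.59] turn deg [-0.13  0.46  0.04]
side pred px [285. 257.] [(0.58, [268, 230, 34, 57]), (0.28, [187, 246, 132, 62])]
('side',) [ 0.6028 -0.1525  2.1097] 0.252
```

Contact came too early (z 0.094), with the can pushed toward +x, so it is probably touching the near lip. Backing up to look.

send_rows(series=[-0.5, 0, -0.6, 0, 0, 0, 0, -0.8, 0, -0.9, 0, 0.4, 0, 0, -0.8, 0, -0.9, 0, 0.4, 0, 0, -0.8, 0, -0.9, 0, 0.4, 0, 0])

```text
clock: 20.85
tcp_pos: [0.6043, -0.1562, 0.0921]
orientation: [0.29, 0.482, 0.808, -0.174]
wrist_force: [0.6, -0.8, -2.9]
finger_gap: 0.0517
```

```bash
python3 - <<'E'
from shot import *
c,o=where("red")
rows(held(rk(0,.06,.0865),o,PS))
CI["wrist"]=camera_info("wrist")
print("pred end ctr",proj("wrist",[rk(0,0,0)*0+c+R.from_euler('z',PS+np.pi/2).apply([.0525,0,0])]).round(1))
fitcan(("wrist",),"can_red",[*c[:2],PS+np.pi/2],z=c[2],save="k")
fitcan(("side",),"can_red",[*c[:2],PS+np.pi/2],z=c[2],save="k")
w=cv2.imread("pics/k_wrist.png")[60:340,80:480];g=cv2.imread("pics/d_wrist.png")[60:340,80:480]
b=cv2.resize(cv2.imread("pics/k_side.png")[215:315,180:322],(398,280),interpolation=cv2.INTER_CUBIC)
cv2.imwrite("pics/k.png",np.vstack([np.hstack([w[:,:398],g[:,:398]]),np.hstack([b,cv2.imread("pics/g_wrist.png")[60:340,80:478]])]))
E
```

```text
can [ 0.6012 -0.1485  0.1029] rack [-0.0024  0.06    0.1029] F [ 0.6 -0.8 -2.9] M [ 0.74  0.4  -0.04]
t 20.85 tcp [ 0.6043 -0.1562  0.0921] F [ 0.6 -0.8 -2.9] gap 0.0517 j [-0.13  0.28 -0.6   0.24 -0.54  0.82]
 shift cm [0.85 0.01 1.42] turn deg [ 0.04 -0.43  0.19]
pred end ctr [[322.2 200.8]]
wrist pred px [321. 264.] [(0.89, [240, 159, 162, 168])]
('wrist',) [ 0.6048 -0.155   2.0744] 0.141
side pred px [285. 254.] [(0.87, [270, 229, 31, 54])]
('side',) [ 0.6016 -0.1509  2.088 ] 0.283
```

View pics/k.png

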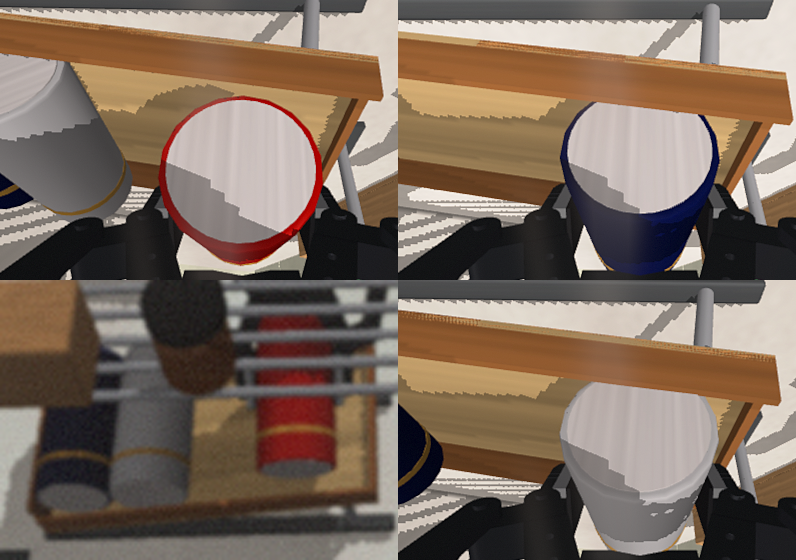

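Picture 12 (my last view): the red can touched the near lip and has rotated in the grip, near end up. The navy and silver cans are still in place. I'll measure the pitch from the wrist silhouette, using the navy can as a reference.

```bash
cat >> shot.py <<'E'
def cyl6(c,yaw,pitch):
    P=[[s*.0525,.0265*np.cos(a),.0265*np.sin(a)] for s in(-1,1) for a in t]
    return R.from_euler('ZY',[yaw,pitch]).apply(P)+np.array(c)
def pitchfit(name):
    """held can: end-cap (bright) contour seen by the wrist -> pitch; +pitch lowers the local +x (near, -x rack) end"""
    CI["wrist"]=camera_info("wrist");im=read_camera("wrist")
    m=silhouettes("wrist",name)[0]["pixels"];s=get_state();o=np.load(f"o_{name[4:]}.npy");q=quat(s["orientation"])
    yax=q.apply([0,1,0]);yaw=np.arctan2(yax[1],yax[0])+np.pi/2
    valid=np.zeros_like(m);valid[:,236:404]=True;valid[330:]=False
    def f(p):
        # slide along can axis a, pitch b, height in grip h
        ax=np.array([np.cos(yaw),np.sin(yaw),0]);c=s["tcp_pos"]+q.apply(o)+ax*p[0]+[0,0,p[2]]
        k=mask("wrist",cyl6(c,yaw,p[1]));return 1-(k&m&valid).sum()/max(1,((k|m)&valid).sum())
    b=min((minimize(f,[0,b0,0],method="Nelder-Mead",options=dict(initial_simplex=[[0,b0,0],[.006,b0,0],[0,b0+.1,0],[0,b0,.004]])) for b0 in(-.4,-.25,-.1,.1)),key=lambda r:r.fun)
    print("slide,pitch,dz",b.x.round(4),"cost",round(b.fun,3),"at level",round(f([0,0,0]),3));return b.x
E
python3 - <<'E'
from shot import *
pitchfit("can_red")
E
```

```text
slide,pitch,dz [-0.0029 -0.1789 -0.0024] cost 0.017 at level 0.183
```

```bash
cat >> shot.py <<'E'
def relevel(name,p):
    s=get_state();q=quat(s["orientation"]);o=np.load(f"o_{name}.npy")
    yax=q.apply([0,1,0]);yaw=np.arctan2(yax[1],yax[0])+np.pi/2;ax=np.array([np.cos(yaw),np.sin(yaw),0])
    c=s["tcp_pos"]+q.apply(o)+ax*p[0]+[0,0,p[2]];on=off(c,s);np.save(f"o_{name}.npy",on)
    tilt=np.arccos(-q.apply([0,0,1])[2]);print("lean now",np.degrees(tilt),"o",on.round(4),"new lean",np.degrees(tilt-p[1]));return on,tilt-p[1]
E
python3 - <<'E'
from shot import *
o,tl=relevel("red",[-.0029,-.1789,-.0024]);np.save("tl.npy",tl)
rows(held(rk(.0005,.06,.11),o,PS,tl))
E
```

```text
lean now 39.57290336595494 o [-0.0012  0.001  -0.0099] new lean 49.82311832084537
t 21.15 tcp [ 0.604  -0.1572  0.0916] F [-0.4 -0.5 -1.9] gap 0.0514 j [-0.13  0.28 -0.6   0.24 -0.54  0.82]
 shift cm [-0.76  0.07 -0.81] turn deg [ -0.03 -10.25   0.17]
```

send_rows(series=[-0.4, 0, -0.5, 0, -3, 0, 0, -0.8, 0.1, -0.8, 0, -6, 0.1, 0, -0.8, 0.1, -0.8, 0, -10.2, 0.2, 0, -0.8, 0.1, -0.8, 0, -10.2, 0.2, 0, -0.8, 0.1, -0.8, 0, -10.2, 0.2, 0])

```text
clock: 21.57
tcp_pos: [0.6043, -0.1571, 0.1016]
orientation: [0.359, 0.466, 0.779, -0.217]
wrist_force: [-0.0, -0.3, -0.6]
finger_gap: 0.0517
```

```bash
python3 - <<'E'
from shot import *
c,o=where("red")
p=pitchfit("can_red")
tl=float(np.load("tl.npy"))
rows(held(rk(.0005,.06,.11),o,PS,tl),held(rk(.0005,.06,.092),o,PS,tl))
E
```

```text
can [ 0.6019 -0.1507  0.1089] rack [-1.000e-04  5.960e-02  1.089e-01] F [-0.  -0.3 -0.6] M [0.83 0.5  0.06]
slide,pitch,dz [ 0.0023 -0.0116 -0.0013] cost 0.052 at level 0.088
t 21.67 tcp [ 0.6059 -0.1579  0.1034] F [ 0.4 -0.1 -1.6] gap 0.0518 j [-0.07  0.29 -0.7   0.01 -0.7   0.8 ]
 shift cm [ 0.11 -0.06 -0.02] turn deg [-0.02 -0.1  -0.06]
 shift cm [ 1.48 -0.06  1.14] turn deg [-0.02 -0.1  -0.06]
```

```bash
python3 - <<'E'
from shot import *
c,o=where("red")
p=pitchfit("can_red")
M=R.from_euler('z',np.pi/2-PS)
d=None
read_camera("side");m=silhouettes("side","can_red")[0];print(m["p"],m["box"])
pr=proj("side",cyl(*c,PS+np.pi/2));print("pred bottom v",pr.max(0).round(1),"seen",m["box"][0]+m["box"][2],m["box"][1]+m["box"][3])
pr2=proj("side",cyl(*(c+M.inv().apply([.003,0,0])),PS+np.pi/2));print("3mm +x ->",pr2.max(0).round(1))
read_camera("scene");m=silhouettes("scene","can_red")[0];print(m["p"],m["box"],"pred",proj("scene",cyl(*c,PS+np.pi/2)).min(0).round(1),"3mm",proj("scene",cyl(*(c+M.inv().apply([.003,0,0])),PS+np.pi/2)).min(0).round(1))
E
```

```text
can [ 0.6035 -0.1515  0.1107] rack [0.0014 0.0606 0.1107] F [ 0.4 -0.1 -1.6] M [0.82 0.46 0.  ]
slide,pitch,dz [ 0.0007 -0.0025 -0.0005] cost 0.027 at level 0.039
0.97 [266.3, 222.6, 34.4, 61.7]
pred bottom v [299.6 285.5] seen 300.7 284.3
3mm +x -> [299.6 287. ]
0.58 [202.8, 187.5, 44.8, 43.2] pred [199.1 184.1] 3mm [197.9 184.8]
```

send_rows(series=[0.4, 0, 0.33, 0, 0, 0, 0, 0.8, 0, 0.65, 0, 0, 0, 0, 1.1, 0, 0.95, 0, 0, 0, 0, 1.4, 0, 1.2, 0, 0, 0, 0, 1.6, 0, 1.35, 0, 0, 0, 0, 1.6, 0, 1.35, 0, 0, 0, 0, 1.6, 0, 1.35, 0, 0, 0, 0])

```text
clock: 22.55
tcp_pos: [0.6066, -0.1588, 0.083]
orientation: [0.362, 0.468, 0.777, -0.217]
wrist_force: [4.0, -6.0, -1.1]
finger_gap: 0.0515
```

```bash
python3 - <<'E'
from shot import *
c,o=where("red")
p=pitchfit("can_red")
E
```

```text
can [ 0.6043 -0.1523  0.0904] rack [0.0025 0.0608 0.0904] F [ 4.  -6.  -1.1] M [-0.07 -0.14 -0.07]
slide,pitch,dz [-0.003  -0.013   0.0003] cost 0.087 at level 0.112
```

send_rows(series=[-0.1, 0, 0.1, 0, 0, 0, 0, -0.13, 0, 0.15, 0, 0, 0, 0, -0.13, 0, 0.15, 0, 0, 0, 0, -0.13, 0, 0.15, 0, 0, 0, 0])

```text
clock: 22.98
tcp_pos: [0.606, -0.1594, 0.0816]
orientation: [0.36, 0.467, 0.778, -0.217]
wrist_force: [0.7, -0.9, -2.5]
finger_gap: 0.0516
```

```bash
python3 - <<'E'
from shot import *
c,o=where("red")
p=pitchfit("can_red")
read_camera("side");m=silhouettes("side","can_red")[0];print(m["p"],m["box"])
pr=proj("side",cyl(*c,PS+np.pi/2));print("pred bottom v",pr.max(0).round(1),"seen",m["box"][0]+m["box"][2],m["box"][1]+m["box"][3])
# near lip top edge vs can end: report wrist rows of the red rim and of the lip at u=320
w=read_camera("wrist");cv2.imwrite("pics/n_wrist.png",w)
print([(v,w[v,320].tolist()) for v in range(100,200,5)])
g=cv2.imread("pics/d_wrist.png");print([(v,g[v,320].tolist()) for v in range(100,200,5)])
E
```

```text
can [ 0.6036 -0.153   0.0889] rack [0.0027 0.06   0.0889] F [ 0.7 -0.9 -2.5] M [ 0.84  0.48 -0.02]
slide,pitch,dz [-0.0036 -0.0206  0.    ] cost 0.105 at level 0.13
0.8 [269.8, 229.3, 29.1, 61.1]
pred bottom v [299.7 290.9] seen 298.90000000000003 290.40000000000003
[(100, [144, 152, 160]), (105, [127, 134, 142]), (110, [130, 137, 144]), (115, [129, 136, 143]), (120, [133, 136, 140]), (125, [99, 145, 177]), (130, [81, 125, 166]), (135, [54, 93, 145]), (140, [54, 94, 145]), (145, [54, 94, 145]), (150, [54, 91, 142]), (155, [56, 95, 147]), (160, [58, 99, 155]), (165, [60, 102, 157]), (170, [60, 101, 156]), (175, [59, 99, 154]), (180, [130, 148, 179]), (185, [187, 191, 202]), (190, [188, 191, 202]), (195, [186, 190, 202])]
[(100, [213, 222, 229]), (105, [214, 222, 230]), (110, [211, 221, 228]), (115, [214, 221, 227]), (120, [68, 111, 161]), (125, [54, 93, 148]), (130, [56, 94, 145]), (135, [57, 96, 146]), (140, [56, 93, 145]), (145, [58, 98, 151]), (150, [62, 103, 160]), (155, [62, 102, 158]), (160, [59, 98, 154]), (165, [61, 104, 164]), (170, [189, 193, 204]), (175, [188, 192, 204]), (180, [187, 191, 203]), (185, [188, 192, 204]), (190, [188, 191, 201]), (195, [188, 191, 202])]
```

send_rows(series=[0.08, 0, 0.06, 0, 0, 0, 0, 0.15, 0, 0.13, 0, 0, 0, 0, 0.23, 0, 0.19, 0, 0, 0, 0, 0.28, 0, 0.24, 0, 0, 0, 0, 0.28, 0, 0.24, 0, 0, 0, 0])

```text
clock: 23.65
tcp_pos: [0.6065, -0.1596, 0.0785]
orientation: [0.361, 0.467, 0.778, -0.217]
wrist_force: [-0.1, -1.1, -1.5]
finger_gap: 0.0515
```

```bash
python3 - <<'E'
from shot import *
c,o=where("red")
E
```

```text
can [ 0.6041 -0.1531  0.0859] rack [0.0031 0.0604 0.0859] F [-0.1 -1.1 -1.5] M [ 0.86  0.5  -0.05]
```

send_rows(series=[0.08, 0, 0.06, 0, 0, 0, 0, 0.13, 0, 0.11, 0, 0, 0, 0, 0.13, 0, 0.11, 0, 0, 0, 0, 0.13, 0, 0.11, 0, 0, 0, 0])

```text
clock: 23.98
tcp_pos: [0.6067, -0.1597, 0.0771]
orientation: [0.361, 0.467, 0.778, -0.216]
wrist_force: [0.6, -0.5, -1.5]
finger_gap: 0.0516
```

```bash
python3 - <<'E'
from shot import *
c,o=where("red")
E
```

```text
can [ 0.6043 -0.1532  0.0844] rack [0.0033 0.0605 0.0844] F [ 0.6 -0.5 -1.5] M [ 0.84  0.48 -0.01]
```

send_rows(series=[0.08, 0, 0.06, 0, 0, 0, 0, 0.13, 0, 0.11, 0, 0, 0, 0, 0.13, 0, 0.11, 0, 0, 0, 0, 0.13, 0, 0.11, 0, 0, 0, 0])

```text
clock: 24.32
tcp_pos: [0.607, -0.1599, 0.0763]
orientation: [0.362, 0.467, 0.777, -0.217]
wrist_force: [-3.3, 2.5, 4.8]
finger_gap: 0.052
```

```bash
python3 - <<'E'
from shot import *
c,o=where("red")
E
```

```text
can [ 0.6046 -0.1534  0.0837] rack [0.0036 0.0607 0.0837] F [-3.3  2.5  4.8] M [ 0.02  0.29 -0.38]
```

This matches the resting contact of the first two cans, with the same force direction and about 6–7 N. Hold, release and retreat.

send_rows(series=[0, 0, 0, 0, 0, 0, 0, 0, 0, 0, 0, 0, 0, 0, 0, 0, 0, 0, 0, 0, 0, 0, 0, 0, 0, 0, 0, 0, 0, 0, 0, 0, 0, 0, 0])

```text
clock: 24.73
tcp_pos: [0.607, -0.1599, 0.0763]
orientation: [0.362, 0.467, 0.777, -0.217]
wrist_force: [-4.1, 2.3, 5.7]
finger_gap: 0.0519
```

send_rows(series=[0, 0, 0, 0, 0, 0, 0.85, 0, 0, 0, 0, 0, 0, 0.85, 0, 0, 0, 0, 0, 0, 0.85])

```text
clock: 24.98
tcp_pos: [0.6066, -0.1596, 0.075]
orientation: [0.361, 0.467, 0.778, -0.216]
wrist_force: [-0.3, 0.7, -0.3]
finger_gap: 0.0726
```

send_rows(series=[0, 0, -1.5, 0, 0, 0, 0.85, 0, 0, -3.5, 0, 0, 0, 0.85, 0, 0, -6, 0, 0, 0, 0.85, 0, 0, -9, 0, 0, 0, 0.9, 0, 0, -12, 0, 0, 0, 1, 0, 0, -15, 0, 0, 0, 1, -3, 0, -17, 0, 0, 0, 1, -3, 0, -17, 0, 0, 0, 1, -3, 0, -17, 0, 0, 0, 1])

```text
clock: 25.73
tcp_pos: [0.5565, -0.0615, 0.2109]
orientation: [0.363, 0.467, 0.777, -0.214]
wrist_force: [0.1, 0.6, -0.5]
finger_gap: 0.0855
```

```bash
python3 - <<'E'
from shot import *
rows()
for rep in range(2):
  for c in ("scene","side","wrist"):
    if c=="wrist": CI["wrist"]=camera_info("wrist")
    cv2.imwrite(f"pics/z{rep}_{c}.png",read_camera(c))
    for k,n in enumerate(("can_navy","can_silver","can_red")):
        y=-.115+.0265+.053*k*.987
        e=cyl(*rk(.002,y,.03+.0268+(y+.115)*.163),PS+np.pi/2);P=proj(c,e)
        print(c,n,[(round(d["p"],2),list(map(int,d["box"]))) for d in silhouettes(c,n)[:2]],"exp box",np.r_[P.min(0),P.max(0)-P.min(0)].astype(int))
for n in ("mug","tin","soy","canister","chopsticks"): print(n,[(round(d["p"],2),list(map(int,d["box"]))) for d in silhouettes("side",n)[:1]],[(round(d["p"],2),list(map(int,d["box"]))) for d in silhouettes("scene",n)[:2]])
E
```

```text
t 25.73 tcp [ 0.5565 -0.0615  0.2109] F [ 0.1  0.6 -0.5] gap 0.0855 j [ 0.13  0.11 -0.58  0.49 -0.8   1.05]
scene can_navy [(0.93, [163, 170, 46, 38]), (0.62, [111, 101, 144, 196])] exp box [161 169  50  42]
scene can_silver [(0.89, [173, 180, 46, 41])] exp box [174 177  51  44]
scene can_red [(0.6, [192, 184, 52, 46]), (0.53, [296, 237, 29, 68])] exp box [188 185  52  46]
side can_navy [(0.65, [192, 237, 31, 59])] exp box [193 238  33  60]
side can_silver [(0.92, [218, 233, 30, 59])] exp box [220 235  31  61]
side can_red [(0.68, [245, 241, 27, 50])] exp box [247 232  29  61]
wrist can_navy [(0.87, [112, 81, 97, 97])] exp box [116  74 100 106]
wrist can_silver [(0.71, [175, 88, 76, 97])] exp box [176  81  85 106]
wrist can_red [(0.56, [238, 103, 64, 89])] exp box [237  89  69 105]
scene can_navy [(0.63, [164, 171, 45, 35])] exp box [161 169  50  42]
scene can_silver [(0.9, [173, 178, 46, 39])] exp box [174 177  51  44]
scene can_red [(0.81, [190, 185, 54, 46])] exp box [188 185  52  46]
side can_navy [(0.58, [192, 242, 31, 55]), (0.41, [378, 220, 38, 61])] exp box [193 238  33  60]
side can_silver [(0.89, [217, 237, 32, 57]), (0.71, [380, 165, 70, 92])] exp box [220 235  31  61]
side can_red [(0.95, [245, 239, 29, 52]), (0.73, [217, 234, 32, 59])] exp box [247 232  29  61]
wrist can_navy [(0.56, [113, 83, 95, 95])] exp box [115  73 100 106]
wrist can_silver [(0.79, [171, 89, 79, 95])] exp box [175  80  85 106]
wrist can_red [(0.57, [234, 96, 67, 95]), (0.18, [563, 0, 72, 166])] exp box [236  88  69 105]
mug [(0.72, [397, 116, 47, 48])] [(0.94, [412, 190, 55, 49])]
tin [(0.93, [202, 182, 45, 24])] [(0.86, [234, 143, 38, 35])]
soy [(0.8, [376, 218, 41, 63])] [(0.7, [295, 240, 31, 65])]
canister [(0.63, [381, 166, 68, 90])] [(0.72, [161, 196, 111, 73]), (0.69, [325, 209, 73, 89])]
chopsticks [(0.21, [397, 116, 47, 46])] [(0.69, [322, 114, 45, 39]), (0.69, [156, 197, 116, 72])]
```

```bash
python3 -c "
from workcell import *
print(hand_in(), get_state()['clock'])"
```

```text
the job is handed in; nothing more can be done
the job is handed in; nothing more can be done
```

All three cans are in the dispenser in the order asked: navy against the low stop, then silver, then red. I handed the job in about 26 s into the 70 s allowed, with the gripper clear of everything.

- **Placing:** I held each can on the ramp at the loading place for about 0.4 s before letting go, at roughly 6–8 N. The navy and silver cans touched down at the same height and with the same force.
- **Last checks:** The scene, side and wrist cameras, taken twice, show the three cans within a few pixels of where a touching row at the stop should be. The mug, tin, soy bottle, canister and chopsticks are where they started, to within a few pixels. I did not measure the shelf itself; nothing felt like a touch on it.

**What did not go cleanly:**
- **Navy:** On its first lowering it pressed on the rack with about 28 N, more than the 10 N the rack is said to stand firm under. I backed off, corrected the lane position and lowered it again.
- **Red:** It first caught the near side lip with about 13 N and turned about 10° in the grip, near end up. I lifted it and leaned the gripper to about 50° to level the can, which is past the 35–45° advised. It then brushed the same lip with about 7 N, so I moved it 2 mm across. Its final touch-down read about 1.5 mm lower than the others, which I put down to how it sat in the grip.
- **Measurements that disagreed:** My position for the lane differed by about 3 mm between the overhead views and the wrist view. My slope estimates ranged from 0.09 to 0.17 rad; the contact heights pointed to about 0.16.

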